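# Clip a control module onto a sloping rail

## Task

Clip the loose grey control module onto the rail of the sloping stand: with its bottom end held out from the stand, hook the lip behind its top end over the rail's upper edge, between the two end stops, then swing the bottom end down and push it home until it lies flat and the sprung catch has snapped back over its bottom tongue. Let go of it, and do not knock over or push away the machined horn blank or the grease pot.

Things in the scene. Friction and masses are not known exactly. Their poses are not given: they have to be found in the camera images.
- module_grip (a point): Loose grey plastic module, about 0.35 kg, lying on its back, front up. Point: middle of its black nose, 52x30x34 mm, grasped across the 30. Axes: x to its top end, y across, z out of its front. From here in mm: grey box x -64..56, y +-32, z -43 (back face) to -17 (front face); foot behind the bottom end x -60..-49, z -59..-43; tongue out of the bottom end x -72..-64, y +-16, z -43..-35
- module_hook (a point): On the module, 50,0,-43 mm from the nose point, same axes: inner corner of the slot of the hook (60 mm wide) behind its top end. From here in mm: bridge x 0..6 goes back to z -16; from its end a lip, z -16..-11, runs x -9..0. So the slot is 11 wide, 9 deep, open to the bottom end. Meets the rail's edge point when home
- module_pad (a point): On the module, -46,0,-17 mm from the nose point, same axes: middle of the flat ribbed pad on the front face between nose and bottom end (32 mm long, 64 wide), the place to push it home
- mount: Sloping plate, 176x120 mm, of the fixed grey stand, whose place varies. Axes: x up the slope (50 degrees, away from the robot), y across, z square out. In mm: plate surface z -6; lower bar x -42..-30, up to z 16 (the module's foot goes just below it, so it cannot slide in flat). Module home: axes parallel to these, nose point at 4,0,59, back on rail and bar, y anywhere between the end stops
- rail_edge (a point): Middle of the rail's free upper edge, on its outer face; 54,0,16 mm in the sloping plate's frame, same axes. The rail is an aluminium flange 4 mm thick (z -4..0 from here) and 100 wide; behind it is an open gap 18 mm deep, for x -16 and up. Two plastic end stops on it at y +-38..48 rise 9 mm above its face
- catch (a joint): Sprung steel catch at the foot of the slope, m: 0 = out, to 0.009 pushed down the slope; spring 4 N + 0.4 N/mm. Its nose overhangs the seated tongue by 4.5 mm, 1.5 mm above it, with a bevel outside. A module only hooked and let down rests on the bevel, bottom end some 15 mm out; 6 to 15 N on the pad cams the catch about 4.5 mm aside, then it snaps back
- horn_a: Bystander: machined horn blank, 42 mm diameter, 80 mm high, standing on the bench; origin at the centre of its underside
- grease_pot: Bystander: small pot with screw lid, 56 mm diameter, 44 mm high, standing on the bench; origin at the centre of its underside

How it is judged:
By the outcome, as a careful person would: the job done as asked, in the order asked, and still so for the second after the job is handed in, with the robot touching nothing.
It also fails if it takes over 58 s, if anything falls off the work surface, if the arm or the gripper's body presses on something with over 40 N, if the wrist force passes 120 N, or if a joint passes its speed limit or range.

## Robot

A 7-joint arm with a two-finger parallel gripper is mounted at the origin on a cart in front of the work surface, level with it; the furniture and walls round the work are solid. World frame = base frame: x ahead of the robot, y to its left, z up, the work surface at z = 0. Lengths are in m, angles in degrees, forces in N, time in s.
With the tool pointing down it reaches from about 0.425 to 0.875 m from the base axis. Payload 4.7 kg.
Tool frame: the origin (TCP) lies on the mounting face of the last link; the fingertips stand 182 mm ahead of it and the grasp point (between the pads) lies 164 mm ahead of it; z points along the fingers, y is the line along which they close (so a half turn about z gives the same grasp; the last joint's range is limited). The gripper opens to 87 mm and grips with 3 to 60 N. Pads are 19 mm wide; open, the fingers measure 117 mm over their backs; the gripper's body (75 mm by 190 mm) begins 51 mm behind the grasp point.
Start: joints at [-75.453, 18.392, -4.016, 83.108, 1.295, 78.541, -3.26], TCP at [0.154, 0.631, 0.405] pointing down, gripper open.
Joint ranges: [-163.93, 163.93], [-17.29, 119.83], [-79.2, 71.16], [3.27, 140.29], [-89.18, 269.18], [5.43, 117.66], [-154.24, 154.24]. Speed limits (degrees/s): [147.25, 147.25, 180, 180, 180, 180, 180].

## Interface

Orientations are given as [roll, pitch, yaw] about the fixed x, y, z axes, in that order (R = Rz(yaw) Ry(pitch) Rx(roll)).
In Python, from cell import env gives the robot as it stands.
- The arm moves only by the tool servo_tool, never from a script. Its argument "plan" is a list of rows, each an object with "xyz": the shift along the tool's x, y, z in cm, a list of three; "twist": the turn, a rotation vector about the tool's x, y, z in degrees, a list of three; "jaw": the closure, from 0 (fully open) to 1 (shut). In form: [{"xyz": [x, y, z], "twist": [wx, wy, wz], "jaw": jaw}, ...]. A call has 1 to 10 rows; each row is the pose to reach, as a shift and turn from the pose commanded when the call began, along the tool's axes at that moment; what a row does not reach only later rows make up. A row lasts 1/12 s, in which the tool goes at most 41.7 mm and 7.16 degrees, less where a joint would pass 70% of its speed; a pose out of reach is approached as far as the arm can. A call with a gripper value outside its range is refused whole. The fingers move at their own pace and stop on an object; "newtons" is the grip in N (left out, the last holds). Time passes only in rows, so rows that repeat a pose let the fingers close. It gives the time, the measured TCP pose, the force, the opening and the grip force at its end, in the units of the state.
- env.get_obs(): the state, without advancing time (a new reading comes with each control period).
- env.read_camera(name): name is "scene" or "top" or "wrist"; returns a dict with "img" (480x640x3 uint8, red, green, blue), "camera_matrix" (3x3 intrinsics, pixels), "k1" (the pictures are not rectified: a ray, as slopes to the right and down, at radius r is drawn at 1 + k1 r^2 times it, then the intrinsics apply), "R" (3x3) and "t" (3): a world point X has camera coordinates R X + t. Camera axes: x right, y down, z forward; pixel columns grow to the right and rows downward; lengths in m; the calibration is good to about 2 mm. A picture is of the moment at which its call begins. There is no depth.
- env.sign_off(): hands the job in; it is judged then, once.
The state is a dict: "time_s": time; "qpos": joint angles; "joint_velocities": joint speeds; "effort": joint torques, N m; "tool_pos": TCP position; "tool_rot": TCP orientation; "force": force on the tool from outside, world axes, zero at the start; "wrist_torque": the same for the moment, N m; "grip_width": finger opening in m; "grasp_force": force on a finger pad.
Only numpy, scipy, OpenCV 4.12 (cv2) and the standard library are available. Lean on these libraries where they do the work, as an engineer would, in place of code of your own. Each camera call takes 0.05 s, during which the arm holds its last target. There are 200 camera calls.

## Working session

There is one attempt and no reset: what is moved stays moved. The work goes in short steps, Python scripts to look and compute and a tool call to move; the robot and the scene stay as the last step left them, time stands still between calls to the robot, and variables do not carry over. Pictures are saved under pics/ and viewed, at most 10 in all, crops included, and the job is handed in when it is done.

Besides the shell and the picture viewer there is one more tool, called after "Emit:" as name(argument=value, ...), one argument or row to a line, values as JSON. servo_tool: Moves the arm, as the interface text tells. Its arguments: {"type":"object","properties":{"plan":{"type":"array","items":{"type":"object","properties":{"xyz":{"type":"array","items":{"type":"number"}},"twist":{"type":"array","items":{"type":"number"}},"jaw":{"type":"number"}}}},"newtons":{"type":"number"}},"required":["plan"]}

```bash
mkdir -p pics; ls; python3 - <<'E'
from cell import env
import cv2,numpy as np
print(env.get_obs())
for n in ("scene","top"):
    c=env.read_camera(n); cv2.imwrite(f"pics/{n}0.png",c["img"][:,:,::-1])
    print(n,c["camera_matrix"],c["k1"],c["R"],c["t"])
    np.savez(f"{n}0.npz",**c)
E
```

```text
pics
{'time_s': 0.0, 'qpos': array([-75.45155846,  18.43989166,  -4.01593369,  83.1757904 ,
         1.29557663,  78.54100664,  -3.25815629]), 'joint_velocities': array([-0.01923934, -0.05879802,  0.06926101,  0.09005669,  0.0561938 ,
       -0.02412951,  0.00849764]), 'effort': array([-3.86726852e-04, -4.91293430e+01, -4.03958643e-01, -3.12529457e+01,
       -6.37920317e-02,  4.42351517e-02,  1.97982804e-04]), 'tool_pos': array([0.15437212, 0.63118709, 0.40364402]), 'tool_rot': array([-1.79888590e+02,  6.24370304e-03,  1.66263674e+02]), 'force': array([-0.18077017, -0.61479543, -0.09504307]), 'wrist_torque': array([-0.00112933,  0.03020345,  0.02259272]), 'grasp_force': 0.0, 'grip_width': 0.0869492094201027}
scene [[524.67478287   0.         315.19805433]
 [  0.         524.67478287 238.54437695]
 [  0.           0.           1.        ]] -0.057464176657504605 [[ 0.59617673 -0.80278743  0.01027864]
 [-0.56492909 -0.42856328 -0.70511604]
 [ 0.57046334  0.41456708 -0.70901743]] [-0.33156216  0.33743976  0.96327682]
top [[574.03289101   0.         311.3690565 ]
 [  0.         574.03289101 242.63065178]
 [  0.           0.           1.        ]] 0.011203629885388214 [[-0.01825367 -0.99982124  0.00492891]
 [-0.98444176  0.01711078 -0.17487608]
 [ 0.17476048 -0.00804435 -0.98457811]] [-0.03878182  0.51199829  1.37573038]
```

View pics/scene0.png

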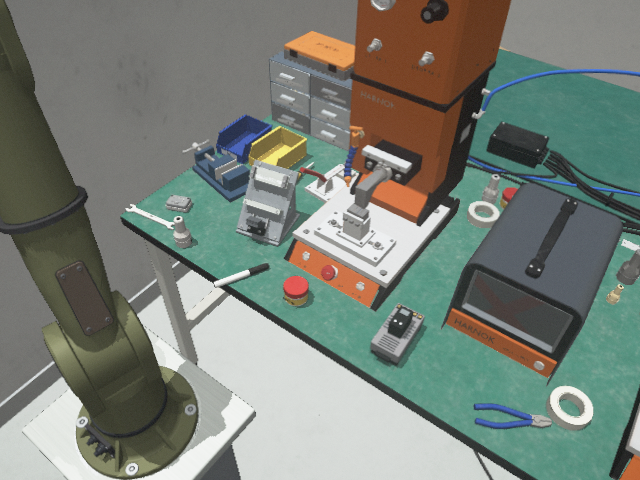

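View pics/top0.png

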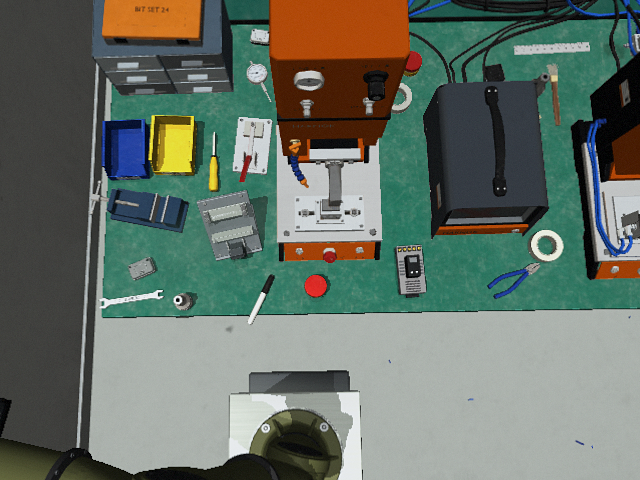

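The scene shows the module at scene (398,332) / top (410,270), the stand at scene (268,203) / top (230,225), the pot at top (316,286) and the horn at top (182,300). I'll zoom in on these.

```bash
python3 - <<'E'
import cv2,numpy as np
s=cv2.imread("pics/scene0.png");t=cv2.imread("pics/top0.png")
f=lambda im,x,y,w,h,k:cv2.resize(im[y:y+h,x:x+w],None,fx=k,fy=k,interpolation=cv2.INTER_CUBIC)
a=np.hstack([f(t,380,235,60,75,4),f(t,180,180,100,75,4)])
b=np.hstack([f(s,365,295,60,75,4),f(s,225,155,100,75,4)])
b=np.hstack([f(s,360,295,75,75,4),f(s,225,160,85,90,4)[:300]])
a=cv2.copyMakeBorder(a,0,0,0,max(0,b.shape[1]-a.shape[1]),0);b=cv2.copyMakeBorder(b,0,0,0,a.shape[1]-b.shape[1],0)
o=np.vstack([a,b]);print(o.shape);cv2.imwrite("pics/zoom.png",o)
E
```

```text
(600, 640, 3)
```

View pics/zoom.png

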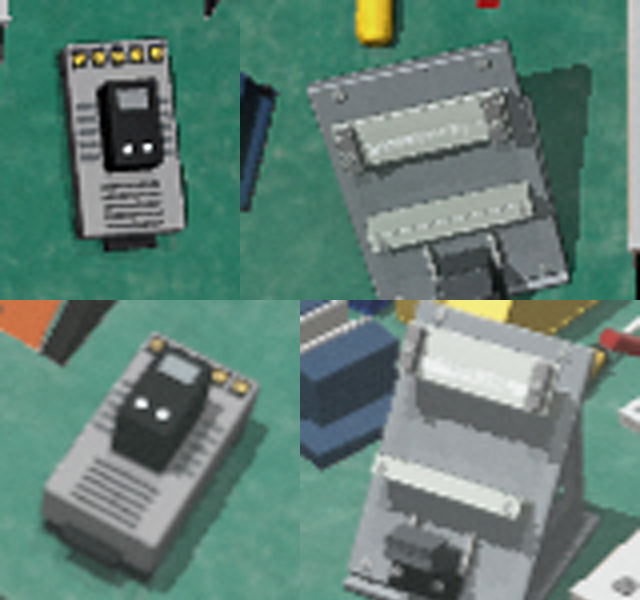

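The module's gold terminals, which mark its top end, are away from the robot. Its front face corners in the top view are near (396,246), (421,245), (426,292) and (400,294). The stand's plate corners are near top (197,202), (247,190) and (262,249), with the rail between the two dark stops. Next I'll get coarse metric positions.

```bash
cat > h.py <<'E'
import numpy as np,cv2
from scipy.spatial.transform import Rotation as Ro
from scipy.optimize import least_squares
def und(c,p):
    K=c["camera_matrix"];p=np.atleast_2d(np.asarray(p,float))
    d=np.array([float(c["k1"]),0,0,0,0])
    u=cv2.undistortPoints(p[:,None],K,d)[:,0]   # r^2 radial on slopes
    return u
def proj(c,X):
    C=np.atleast_2d(X)@c["R"].T+c["t"];s=C[:,:2]/C[:,2:];r=(s**2).sum(1,keepdims=True)
    s=s*(1+float(c["k1"])*r);K=c["camera_matrix"];return s*[K[0,0],K[1,1]]+[K[0,2],K[1,2]]
def plane(c,p,z):
    u=und(c,p);d=np.c_[u,np.ones(len(u))]@c["R"];o=-c["R"].T@c["t"]
    return o+d*((z-o[2])/d[:,2])[:,None]
def tri(cams,ps):
    A=[];b=[]
    for c,p in zip(cams,ps):
        u=und(c,p)[0];d=np.r_[u,1]@c["R"];d/=np.linalg.norm(d);o=-c["R"].T@c["t"]
        P=np.eye(3)-np.outer(d,d);A.append(P);b.append(P@o)
    A=np.vstack(A);b=np.hstack(b);x=np.linalg.lstsq(A,b,rcond=None)[0];return x,np.linalg.norm(A@x-b)
E
python3 - <<'E'
from h import *
T=np.load("top0.npz");S=np.load("scene0.npz")
np.set_printoptions(precision=4,suppress=True)
tz=lambda p:np.array([380+p[0]/4,235+p[1]/4]); 
# module front face by mask: light grey, in top
im=T["img"];sub=im[230:310,380:440].astype(int)
hsv=cv2.cvtColor(im[230:310,380:440],cv2.COLOR_RGB2HSV)
m=((hsv[...,1]<40)&(hsv[...,2]>120)).astype(np.uint8);m=cv2.morphologyEx(m,cv2.MORPH_CLOSE,np.ones((9,9)))
cs=max(cv2.findContours(m,0,2)[0],key=cv2.contourArea).astype(float)[:,0]+[380,230]
W=plane(T,cs,0.042)[:,:2]
r=cv2.minAreaRect((W*1000).astype(np.float32));print("face rect",r,cv2.boxPoints(r))
# nose top (zoom px): corners
for n,zz,pts in (("face",.042,[(65,44),(163,40),(186,230),(80,237)]),("nosetop",.076,[(105,85),(152,79),(163,165),(112,170)])):
    w=plane(T,[tz(p) for p in pts],zz);print(n,w,"mean",w.mean(0),np.linalg.norm(np.diff(w,axis=0),axis=1))
q=lambda p:np.array([360+p[0]/4,295+(p[1]-300)/4])
for n,a,b in (("faceTL",(65,44),(155,333)),("faceTR",(163,40),(257,382)),("faceBL",(80,237),(45,492))):
    print(n,tri([T,S],[tz(a),q(b)]))
t2=lambda p:np.array([180+(p[0]-240)/4,180+p[1]/4]);s2=lambda p:np.array([225+(p[0]-300)/4,160+(p[1]-300)/4])
for n,a,b in (("TL",(307,88),(415,307)),("TR",(507,42),(592,352)),("railL",(355,124),(420,333)),("railR",(487,95),(552,362)),("barL",(366,218),(380,455)),("barR",(528,183),(522,500))):
    print(n,tri([T,S],[t2(a),s2(b)]))
for n,p,z in (("pot",(316,286),.044),("horn",(182,300),.08)): print(n,plane(T,p,z))
E
```

```text
face rect ((442.5900573730469, -291.52044677734375), (117.73900604248047, 62.096336364746094), 2.815561294555664) [[ 382.2665 -263.4015]
 [ 385.3167 -325.4229]
 [ 502.9136 -319.6394]
 [ 499.8634 -257.618 ]]
face [[ 0.4997 -0.2582  0.042 ]
 [ 0.5011 -0.3191  0.042 ]
 [ 0.3831 -0.3271  0.042 ]
 [ 0.38   -0.2621  0.042 ]] mean [ 0.441  -0.2916  0.042 ] [0.0609 0.1183 0.0651]
nosetop [[ 0.4684 -0.2759  0.076 ]
 [ 0.4716 -0.3044  0.076 ]
 [ 0.4194 -0.3083  0.076 ]
 [ 0.4169 -0.2776  0.076 ]] mean [ 0.4441 -0.2915  0.076 ] [0.0287 0.0524 0.0308]
faceTL (array([ 0.5011, -0.2599,  0.0396]), np.float64(0.002187678934388004))
faceTR (array([ 0.5017, -0.32  ,  0.0441]), np.float64(0.0022267311328047525))
faceBL (array([ 0.3821, -0.265 ,  0.0369]), np.float64(0.003762705988129858))
TL (array([0.5953, 0.2194, 0.1379]), np.float64(0.0010153955865546478))
TR (array([0.6206, 0.1015, 0.1427]), np.float64(0.000464120722487376))
railL (array([0.5701, 0.1905, 0.1469]), np.float64(0.002969964327986618))
railR (array([0.589 , 0.1103, 0.1502]), np.float64(0.004423090284191002))
barL (array([0.5291, 0.195 , 0.0756]), np.float64(0.0018150094098825487))
barR (array([0.5483, 0.0969, 0.0781]), np.float64(0.002432476460971724))
pot [[ 0.4036 -0.0573  0.044 ]]
horn [[0.3724 0.2611 0.08  ]]
```

```bash
cat >> h.py <<'E'
def Rtool(yaw,tilt):
    """tool x up-slope/forward, z down tilted forward by tilt deg"""
    return Ro.from_euler('z',yaw,degrees=True)*Ro.from_euler('y',-tilt,degrees=True)*Ro.from_euler('x',180,degrees=True)
def delta(o,xyz,R):
    R0=Ro.from_euler('xyz',o["tool_rot"],degrees=True)
    return (R0.inv().apply(np.asarray(xyz)-o["tool_pos"])*100).round(2),(R0.inv()*R).as_rotvec(degrees=True).round(2)
E
python3 - <<'E'
from h import *
from cell import env
R=Rtool(12,35);print(R.as_matrix().round(3))
print(delta(env.get_obs(),[.36,.11,.42],R), delta(env.get_obs(),[.42,.25,.42],Rtool(90,0)))
E
```

```text
[[ 0.801  0.208  0.561]
 [ 0.17  -0.978  0.119]
 [ 0.574  0.    -0.819]]
(array([-32.35, -45.75,  -1.54]), array([-46.67,  10.78, 147.94])) (array([-34.86, -30.73,  -1.56]), array([-8.000e-02,  7.000e-02,  7.626e+01]))
```

Emit:
servo_tool(
  plan=[
    {"xyz": [-4,-3,0],"twist": [0,0,7]},
    {"xyz": [-7.5,-6.5,0],"twist": [0,0,14]},
    {"xyz": [-11,-9.5,-0.5],"twist": [0,0,21]},
    {"xyz": [-14,-12.5,-1],"twist": [0,0,28]},
    {"xyz": [-17,-15,-1],"twist": [0,0,35]},
    {"xyz": [-20,-18,-1],"twist": [0,0,42]},
    {"xyz": [-23,-21,-1],"twist": [0,0,49]},
    {"xyz": [-26,-24,-1],"twist": [0,0,56]},
    {"xyz": [-30,-27,-1],"twist": [0,0,63]},
    {"xyz": [-33,-30,-1.5],"twist": [0,0,70]},
  ],
)

```text
validation failed for argument at $.pl...
```

```bash
python3 - <<'E'
from h import *
from cell import env
o=env.get_obs();print(o["time_s"],o["tool_pos"],o["tool_rot"],o["qpos"].round(0))
print(delta(o,[.36,.11,.42],Rtool(12,35)))
E
```

```text
0.1 [0.15437143 0.63122561 0.40379733] [-1.79902628e+02  5.76598977e-03  1.66261868e+02] [-75.  18.  -4.  83.   1.  79.  -3.]
(array([-32.35, -45.75,  -1.54]), array([-46.67,  10.78, 147.94]))
```

Emit:
servo_tool(
  plan=[
    {"xyz": [-4,-3,0],"twist": [0,0,7],"jaw": 0},
    {"xyz": [-7.5,-6.5,0],"twist": [0,0,14],"jaw": 0},
    {"xyz": [-11,-9.5,-0.5],"twist": [0,0,21],"jaw": 0},
    {"xyz": [-14,-12.5,-1],"twist": [0,0,28],"jaw": 0},
    {"xyz": [-17,-15,-1],"twist": [0,0,35],"jaw": 0},
    {"xyz": [-20,-18,-1],"twist": [0,0,42],"jaw": 0},
    {"xyz": [-23,-21,-1],"twist": [0,0,49],"jaw": 0},
    {"xyz": [-26,-24,-1],"twist": [0,0,56],"jaw": 0},
    {"xyz": [-30,-27,-1],"twist": [0,0,63],"jaw": 0},
    {"xyz": [-33,-30,-1.5],"twist": [0,0,70],"jaw": 0},
  ],
)

```text
time_s: 0.93
tool_pos: [0.3875, 0.2847, 0.417]
tool_rot: [-180.0, 0.0, 95.9]
force: [0.6, 1.0, -0.3]
grip_width: 0.0869
grasp_force: 0.0
```

```bash
python3 - <<'E'
from h import *
from cell import env
o=env.get_obs();print(o["time_s"],o["tool_pos"],o["tool_rot"],o["qpos"].round(0))
print(delta(o,[.36,.11,.42],Rtool(12,35)))
E
```

```text
0.9333 [0.38753026 0.28467704 0.41703358] [-1.79958362e+02  1.63889120e-02  9.59297221e+01] [-56.  -3.  16. 106.   1.  77. -34.]
(array([-17.09,  -4.54,  -0.29]), array([-25.59,  28.48,  81.1 ]))
```

Emit:
servo_tool(
  plan=[
    {"xyz": [-2,-0.5,0],"twist": [-2,2,6],"jaw": 0},
    {"xyz": [-17,-4.5,-0.3],"twist": [-25.6,28.5,81.1],"jaw": 0},
    {"xyz": [-17,-4.5,-0.3],"twist": [-25.6,28.5,81.1],"jaw": 0},
    {"xyz": [-17,-4.5,-0.3],"twist": [-25.6,28.5,81.1],"jaw": 0},
    {"xyz": [-17,-4.5,-0.3],"twist": [-25.6,28.5,81.1],"jaw": 0},
    {"xyz": [-17,-4.5,-0.3],"twist": [-25.6,28.5,81.1],"jaw": 0},
    {"xyz": [-17,-4.5,-0.3],"twist": [-25.6,28.5,81.1],"jaw": 0},
    {"xyz": [-17,-4.5,-0.3],"twist": [-25.6,28.5,81.1],"jaw": 0},
    {"xyz": [-17,-4.5,-0.3],"twist": [-25.6,28.5,81.1],"jaw": 0},
    {"xyz": [-17,-4.5,-0.3],"twist": [-25.6,28.5,81.1],"jaw": 0},
  ],
)

```text
time_s: 1.77
tool_pos: [0.3824, 0.1203, 0.4083]
tool_rot: [176.2, -13.1, 62.6]
force: [-0.4, -0.1, 0.2]
grip_width: 0.0872
grasp_force: 0.0
```

```bash
python3 - <<'E'
from h import *
from cell import env
o=env.get_obs();print(o["time_s"],o["tool_pos"],o["tool_rot"],o["qpos"].round(0))
print(delta(o,[.36,.11,.42],Rtool(12,35)))
c=env.read_camera("wrist");cv2.imwrite("pics/w1.png",c["img"][:,:,::-1]);np.savez("w1.npz",**c)
print(-c["R"].T@c["t"],c["R"],c["camera_matrix"][0,0],c["k1"])
# rough predicted pixel of stand
print(proj(c,[[.608,.16,.14],[.54,.146,.077]]))
E
```

```text
1.7667 [0.38242637 0.12026259 0.4083461 ] [176.20128609 -13.14708829  62.56120967] [ -9. -17.  -7. 119. -10.  66. -41.]
(array([-1.63, -1.41, -1.67]), array([-17.2 ,  18.82,  46.99]))
[0.42227776 0.19467224 0.40731008] [[ 0.87851978 -0.47326721  0.0649703 ]
 [-0.47712597 -0.87599993  0.07053319]
 [ 0.02353293 -0.09296382 -0.99539135]] 339.58059788053123 -0.029422494032575634
[[521.41506519 146.16199525]
 [428.44567151 203.51828054]]
```

View pics/w1.png

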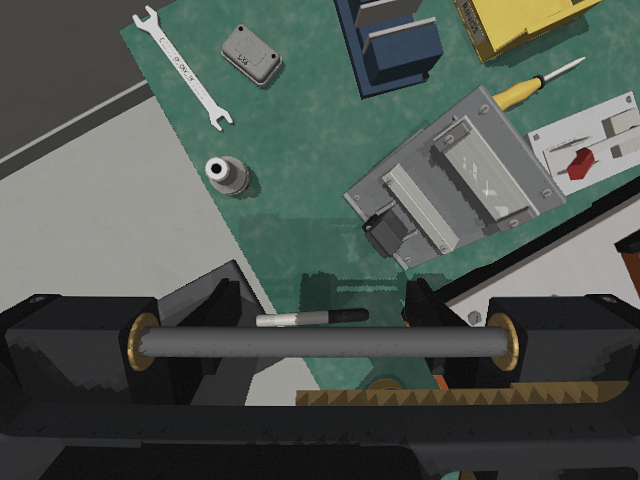

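The wrist view shows the stand clearly at about (345–565, 85–270). The rail is between its stops at (450–530, 125–225), and the lower bar runs from (392,168) to (450,250). I'll zoom in for corners and fit the arm's kinematics to check reach.

```bash
python3 - <<'E'
import cv2
a=cv2.imread("pics/w1.png")[80:275,335:575];cv2.imwrite("pics/w1z.png",cv2.resize(a,None,fx=3,fy=3,interpolation=cv2.INTER_CUBIC))
E
cat > kin.py <<'E'
from h import *
Z=np.array([0,0,1.])
def ry(a):return Ro.from_euler('y',a,degrees=True)
def rz(a):return Ro.from_euler('z',a,degrees=True)
def fk(q,L,s):
    A=rz(-q[0])*ry(q[1])*rz(s[0]*q[2]);B=A*ry(q[3])*rz(s[1]*q[4]);C=B*ry(q[5])*rz(s[2]*q[6])
    return L[0]*Z+L[1]*A.apply(Z)+L[2]*B.apply(Z)+L[3]*C.apply(Z)+L[4]*A.apply([1,0,0]),C
if __name__=="__main__":
    D=[([-75.4516,18.4399,-4.0159,83.1758,1.2956,78.541,-3.258],[.15437,.63119,.40364],[-179.8886,.006,166.2637]),
       ]
    import json;D+= [tuple(x) for x in json.load(open("d.json"))]
    import itertools
    for s in itertools.product([1,-1],repeat=3):
        f=lambda L:np.hstack([fk(q,L,s)[0]-p for q,p,_ in D])
        r=least_squares(f,[.3,.4,.4,.1,0]);print(s,r.x.round(4),r.cost**.5,[((fk(q,r.x,s)[1].inv()*Ro.from_euler('xyz',t,degrees=True)).magnitude()*57.3).round(1) for q,p,t in D])
E
python3 - <<'E'
from cell import env;import json
o=env.get_obs();json.dump([[list(o["qpos"]),list(o["tool_pos"]),list(o["tool_rot"])],[[-56,-3,16,106,1,77,-34],[.38753,.284677,.417034],[-179.958,.016,95.93]]],open("d.json","w"))
E
python3 kin.py
```

```text
Traceback (most recent call last):
  File "kin.py", line 15, in <module>
    r=least_squares(f,[.3,.4,.4,.1,0]);print(s,r.x.round(4),r.cost**.5,[((fk(q,r.x,s)[1].inv()*Ro.from_euler('xyz',t,degrees=True)).magnitude()*57.3).round(1) for q,p,t in D])
                                                                        ^^^^^^^^^^^^^^^^^^^^^^^^^^^^^^^^^^^^^^^^^^^^^^^^^^^^^^^^^^^^^^^^^^^^^^^^^^^^^^^^^^^
AttributeError: 'float' object has no attribute 'round'
```

View pics/w1z.png

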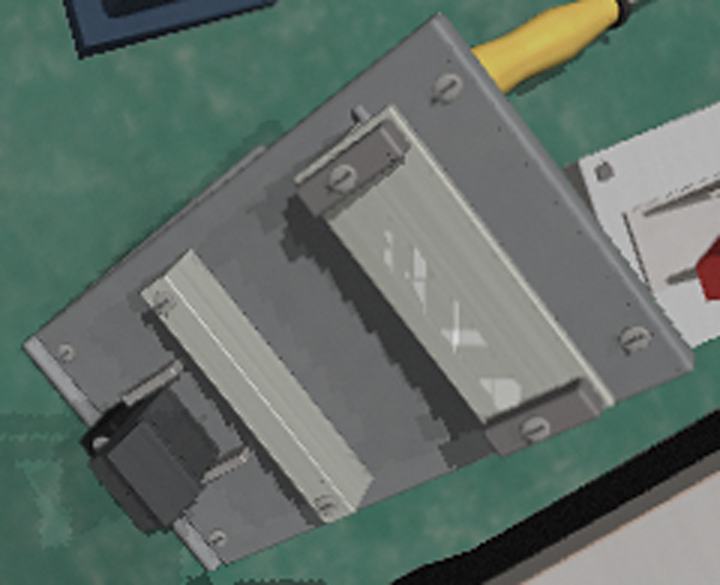

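The zoom shows these corners: plate (437,14), (690,362), (25,345), (207,568); rail edge ends (392,105), (613,403); bar outer-face lower edge (143,290)–(320,522).

```bash
sed -i 's/\*57.3).round(1)/*57.3)/' kin.py; python3 kin.py
cat > fit.py <<'E'
from h import *
np.set_printoptions(precision=4,suppress=True)
W=np.load("w1.npz");T=np.load("top0.npz");S=np.load("scene0.npz")
wz=lambda p:np.array([335+(p[0]+.5)/3-.5,80+(p[1]+.5)/3-.5])
t2=lambda p:np.array([180+(p[0]-240)/4,180+p[1]/4]);s2=lambda p:np.array([225+(p[0]-300)/4,160+(p[1]-300)/4])
P=[("plTL",W,wz((437,14)),(88,60,-6),1),("plTR",W,wz((690,362)),(88,-60,-6),1),("plBL",W,wz((25,345)),(-88,60,-6),1),("plBR",W,wz((207,568)),(-88,-60,-6),1),
("rlL",W,wz((393,105)),(54,50,12),0),("rlR",W,wz((613,403)),(54,-50,12),0),
("tTL",T,t2((307,88)),(88,60,-6),1),("tTR",T,t2((507,42)),(88,-60,-6),1),("sTL",S,s2((415,307)),(88,60,-6),1),("sTR",S,s2((592,352)),(88,-60,-6),1),("sBL",S,s2((345,585)),(-88,60,-6),1)]
def mount(v):return Ro.from_euler('z',v[3],degrees=True)*Ro.from_euler('y',-50,degrees=True)
def w(v,X):return mount(v).apply(np.asarray(X)/1000.)+v[:3]
def res(v):
    return np.hstack([(proj(c,w(v,np.array(X)+np.array([v[4],0,0])*pl))[0]-p)for n,c,p,X,pl in P])
r=least_squares(res,[.54,.15,.07,12,0],loss='soft_l1');print(r.x)
for (n,*_),e in zip(P,res(r.x).reshape(-1,2)):print(n,e.round(1))
v=r.x;np.save("mount.npy",v)
print("edge",w(v,[54,0,16]))
wzi=lambda X:((proj(W,w(v,X))[0]-[335,80])*3).round(0)
for X in [(54,50,16),(54,-50,16),(54,50,12),(-42,50,16),(-42,-50,16),(-30,50,16),(-30,-50,16),(-30,50,-6)]:print(X,wzi(X))
E
python3 fit.py
```

```text
(1, 1, 1) [-0.2062  0.2823  0.5283 -0.4592 -0.0103] 0.22806255793987798 [88.38219270995221, 162.52591911024155, 170.1901013278664]
(1, 1, -1) [-0.2062  0.2823  0.5283 -0.4592 -0.0103] 0.22806255793987792 [81.86571286168673, 81.32739210387295, 121.83146449257407]
(1, -1, 1) [ 0.6501  0.7151  0.4831  0.8417 -0.0507] 0.19399783365812243 [88.92546298922193, 154.63957749952786, 169.74003371060698]
(1, -1, -1) [ 0.6501  0.7151  0.4831  0.8417 -0.0507] 0.19399783365812245 [82.41240800033576, 72.27155978405075, 122.29089140307093]
(-1, 1, 1) [0.1201 0.4174 0.5174 0.0046 0.0078] 0.029238386785383208 [96.0336759363233, 179.4775689948617, 157.88074005098184]
(-1, 1, -1) [0.1201 0.4174 0.5174 0.0046 0.0078] 0.02923838678538322 [89.52025153473188, 99.39855795214507, 89.88703500663762]
(-1, -1, 1) [0.1569 0.4313 0.5163 0.0555 0.0056] 0.02853805884129506 [96.5232541387469, 172.42831818635892, 158.32919929335966]
(-1, -1, -1) [0.1569 0.4313 0.5163 0.0555 0.0056] 0.02853805884129506 [90.00677416114803, 90.00662952534755, 90.32429523031915]
[  0.5586   0.1497   0.0968  11.6445 -20.3372]
plTL [-1.8  2.4]
plTR [0.5 4.5]
plBL [ 2.8 -3.1]
plBR [ 5.3 -0.2]
rlL [-0.3 -0.1]
rlR [-0.2 -0.9]
tTL [-0.2  0.2]
tTR [0.4 0.8]
sTL [ 0.  -1.8]
sTR [-0.6  0. ]
sBL [-1.1 -3.1]
edge [0.5805 0.1542 0.1485]
(54, 50, 16) [387. 108.]
(54, -50, 16) [610. 406.]
(54, 50, 12) [391. 104.]
(-42, 50, 16) [138. 293.]
(-42, -50, 16) [323. 524.]
(-30, 50, 16) [163. 274.]
(-30, -50, 16) [352. 512.]
(-30, 50, -6) [191. 248.]
```

```bash
python3 - <<'E'
s=open("fit.py").read()
s=s.replace('("tTL"','("b1",W,wz((143,290)),(-42,50,16),0),("b2",W,wz((320,522)),(-42,-50,16),0),("b3",W,wz((195,248)),(-30,50,-6),0),("b4",W,wz((373,480)),(-30,-50,-6),0),("tTL"')
s=s.replace('("plBL",W,wz((25,345)),(-88,60,-6),1),("plBR",W,wz((207,568)),(-88,-60,-6),1),','').replace(',("sBL",S,s2((345,585)),(-88,60,-6),1)','')
open("fit2.py","w").write(s)
E
python3 fit2.py
python3 - <<'E'
from h import *
from cell import env
o=env.get_obs();print(o["tool_pos"],o["tool_rot"])
print(delta(o,[.40,-.15,.33],Rtool(7.5,0)),delta(o,[.445,-.2915,.059+.004+.164+.06],Rtool(2.8,0)))
E
```

```text
[  0.5599   0.1498   0.0947  11.4233 -19.2316]
plTL [-0.2  1.5]
plTR [1.1 3.4]
rlL [ 0.1 -0.4]
rlR [-0.7 -1.6]
b1 [-0.6  0.6]
b2 [1.2 0.1]
b3 [-0.4 -0.4]
b4 [-0.4 -1.7]
tTL [-0.2 -0.6]
tTR [0.4 0.2]
sTL [ 0.6 -1.8]
sTR [-0.1  0.1]
edge [0.582  0.1543 0.1464]
(54, 50, 16) [388. 107.]
(54, -50, 16) [608. 404.]
(54, 50, 12) [392. 103.]
(-42, 50, 16) [140. 291.]
(-42, -50, 16) [323. 521.]
(-30, 50, 16) [165. 272.]
(-30, -50, 16) [352. 509.]
(-30, 50, -6) [193. 246.]
[0.38169444 0.12192718 0.40796399] [176.05265121 -12.93396674  62.58988518]
(array([-24.45,  13.95,   3.35]), array([ -2.59, -13.8 ,  54.38])) (array([-35.64,  24.3 ,   5.91]), array([ -3.18, -13.77,  59.06]))
```

```bash
python3 - <<'E'
from h import *
from cell import env
o=env.get_obs()
print(delta(o,[.43,-.2915,.34],Rtool(2.8,0)))
E
```

```text
(array([-35.12,  23.34,   0.51]), array([ -3.18, -13.77,  59.06]))
```

Emit:
servo_tool(
  plan=[
    {"xyz": [-3.3,2.2,0],"twist": [-0.3,-1.4,6],"jaw": 0},
    {"xyz": [-6.6,4.4,0],"twist": [-0.6,-2.8,12],"jaw": 0},
    {"xyz": [-35.1,23.3,0.5],"twist": [-3.2,-13.8,59.1],"jaw": 0},
    {"xyz": [-35.1,23.3,0.5],"twist": [-3.2,-13.8,59.1],"jaw": 0},
    {"xyz": [-35.1,23.3,0.5],"twist": [-3.2,-13.8,59.1],"jaw": 0},
    {"xyz": [-35.1,23.3,0.5],"twist": [-3.2,-13.8,59.1],"jaw": 0},
    {"xyz": [-35.1,23.3,0.5],"twist": [-3.2,-13.8,59.1],"jaw": 0},
    {"xyz": [-35.1,23.3,0.5],"twist": [-3.2,-13.8,59.1],"jaw": 0},
    {"xyz": [-35.1,23.3,0.5],"twist": [-3.2,-13.8,59.1],"jaw": 0},
    {"xyz": [-35.1,23.3,0.5],"twist": [-3.2,-13.8,59.1],"jaw": 0},
  ],
)

```text
time_s: 2.65
tool_pos: [0.4322, -0.2802, 0.3439]
tool_rot: [179.6, 0.0, 3.2]
force: [1.1, -0.1, 0.8]
grip_width: 0.0871
grasp_force: 0.0
```

```bash
python3 - <<'E'
from h import *
from cell import env
import json
o=env.get_obs();print(o["qpos"].round(1),o["tool_pos"],o["tool_rot"],o["joint_velocities"].round(1))
d=json.load(open("d.json"));d.append([list(o["qpos"]),list(o["tool_pos"]),list(o["tool_rot"])]);json.dump(d,open("d.json","w"))
print(delta(o,[.445,-.2915,.30],Rtool(2.8,0)))
E
python3 kin.py|tail -1
```

```text
[ 16.8   4.   13.7 107.3  -0.7  68.6 -56.1] [ 0.43219633 -0.28024273  0.34385136] [1.79628723e+02 1.15000807e-02 3.18495855e+00] [ 25.1  41.6  26.6 -32.4 -12.9  -9.5  62.6]
(array([1.22, 1.17, 4.39]), array([0.37, 0.01, 0.38]))
(-1, -1, -1) [0.1615 0.4292 0.517  0.058  0.0043] 0.03402845797401148 [90.00677416114803, 90.00662952534755, 90.32429523031915, 90.00662952534755]
```

Emit:
servo_tool(
  plan=[
    {"xyz": [0,0,0],"twist": [0,0,0],"jaw": 0},
    {"xyz": [0,0,0],"twist": [0,0,0],"jaw": 0},
    {"xyz": [0,0,0],"twist": [0,0,0],"jaw": 0},
    {"xyz": [0,0,0],"twist": [0,0,0],"jaw": 0},
  ],
)

```text
time_s: 2.98
tool_pos: [0.4321, -0.2776, 0.3444]
tool_rot: [179.7, -0.1, 3.4]
force: [-0.9, -0.6, 0.7]
grip_width: 0.0872
grasp_force: 0.0
```

```bash
python3 - <<'E'
from h import *
from cell import env
o=env.get_obs();print(o["tool_pos"],o["tool_rot"])
c=env.read_camera("wrist");cv2.imwrite("pics/w2.png",c["img"][:,:,::-1]);np.savez("w2.npz",**c)
# predicted nose-top and box-face corners
R=Ro.from_euler('z',2.8,degrees=True)
f=lambda X:proj(c,R.apply(np.array(X,float)/1000)+[.445,-.2915,.059])
pf=f([(56,32,-17),(56,-32,-17),(-64,-32,-17),(-64,32,-17)]);pn=f([(26,15,17),(26,-15,17),(-26,-15,17),(-26,15,17)])
print(pf.round(0),pn.round(0))
im=c["img"].copy()
for q in (pf,pn):cv2.polylines(im,[q.round().astype(int)],True,(255,0,0),1)
cv2.imwrite("pics/w2o.png",im[:,:,::-1])
print(delta(o,[.445,-.2915,.227],Rtool(2.8,0)))
E
```

```text
[ 0.43211628 -0.27761446  0.34444544] [ 1.79684356e+02 -7.73758175e-02  3.41229701e+00]
[[300. 153.]
 [379. 154.]
 [372. 290.]
 [301. 289.]] [[321. 198.]
 [362. 198.]
 [359. 264.]
 [320. 264.]]
(array([ 1.19,  1.4 , 11.75]), array([ 0.32, -0.08,  0.61]))
```

View pics/w2o.png

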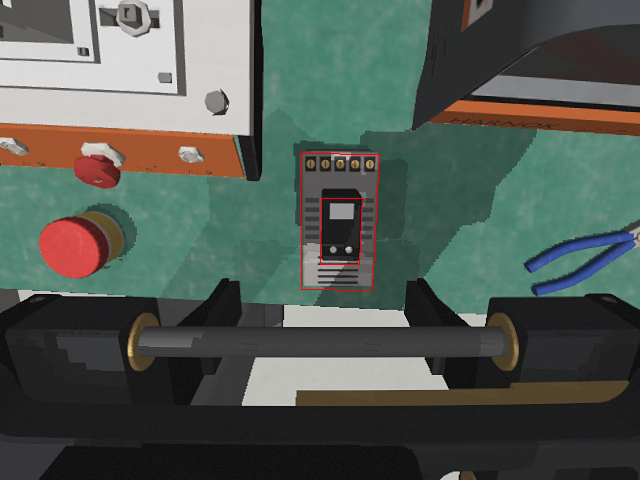

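The predicted outline matches the module: face corners (300,153) to (372,290), nose (321,198) to (359,264). I'll descend and grip.

Emit:
servo_tool(
  plan=[
    {"xyz": [0.6,0.7,2],"twist": [0.3,0,0.6],"jaw": 0},
    {"xyz": [1.2,1.4,4.5],"twist": [0.3,0,0.6],"jaw": 0},
    {"xyz": [1.2,1.4,7],"twist": [0.3,0,0.6],"jaw": 0},
    {"xyz": [1.2,1.4,9],"twist": [0.3,0,0.6],"jaw": 0},
    {"xyz": [1.2,1.4,10.5],"twist": [0.3,0,0.6],"jaw": 0},
    {"xyz": [1.2,1.4,11.3],"twist": [0.3,0,0.6],"jaw": 0},
    {"xyz": [1.2,1.4,11.7],"twist": [0.3,0,0.6],"jaw": 0},
    {"xyz": [1.2,1.4,11.7],"twist": [0.3,0,0.6],"jaw": 0},
    {"xyz": [1.2,1.4,11.7],"twist": [0.3,0,0.6],"jaw": 0},
  ],
)

```text
time_s: 3.78
tool_pos: [0.4452, -0.2931, 0.2286]
tool_rot: [179.9, -0.2, 2.7]
force: [-0.5, -0.0, 0.2]
grip_width: 0.0868
grasp_force: 0.0
```

Emit:
servo_tool(
  plan=[
    {"xyz": [0,0,0],"twist": [0,0,0],"jaw": 0.5},
    {"xyz": [0,0,0],"twist": [0,0,0],"jaw": 0.6},
    {"xyz": [0,0,0],"twist": [0,0,0],"jaw": 0.8},
    {"xyz": [0,0,0],"twist": [0,0,0],"jaw": 0.9},
    {"xyz": [0,0,0],"twist": [0,0,0],"jaw": 0.9},
    {"xyz": [0,0,0],"twist": [0,0,0],"jaw": 0.9},
    {"xyz": [0,0,0],"twist": [0,0,0],"jaw": 0.9},
    {"xyz": [0,0,0],"twist": [0,0,0],"jaw": 0.9},
  ],
  newtons=40,
)

```text
time_s: 4.45
tool_pos: [0.4447, -0.2933, 0.2275]
tool_rot: [179.9, -0.1, 2.6]
force: [0.4, -0.7, 0.3]
grip_width: 0.0413
grasp_force: 0.0
```

```bash
python3 - <<'E'
from h import *
from cell import env
o=env.get_obs();print(o["tool_pos"],o["tool_rot"],o["qpos"].round(1))
E
```

```text
[ 0.44466268 -0.29325083  0.22751601] [ 1.79945413e+02 -7.52632216e-02  2.64582947e+00] [ 17.9  13.5  14.1 111.5  -4.   55.4 -53.5]
```

Still closing. Next I'll grip and then lift.

Emit:
servo_tool(
  plan=[
    {"xyz": [0,0,0],"twist": [0,0,0],"jaw": 1},
    {"xyz": [0,0,0],"twist": [0,0,0],"jaw": 1},
    {"xyz": [0,0,0],"twist": [0,0,0],"jaw": 1},
    {"xyz": [0,0,0],"twist": [0,0,0],"jaw": 1},
    {"xyz": [0,0,0],"twist": [0,0,0],"jaw": 1},
    {"xyz": [0,0,0],"twist": [0,0,0],"jaw": 1},
  ],
  newtons=40,
)

```text
time_s: 4.95
tool_pos: [0.4447, -0.2931, 0.2275]
tool_rot: [180.0, -0.1, 2.6]
force: [-0.6, 1.1, 0.3]
grip_width: 0.0298
grasp_force: 40.0
```

```bash
python3 - <<'E'
from h import *
from cell import env
o=env.get_obs();print(o["tool_pos"],o["tool_rot"],o["qpos"].round(1))
E
```

```text
[ 0.44465875 -0.29307662  0.22746834] [ 1.79965495e+02 -6.82835833e-02  2.64984312e+00] [ 17.9  13.5  14.1 111.5  -4.   55.4 -53.5]
```

```bash
cat > plan.py <<'E'
from h import *
from cell import env
v=np.load("mount.npy")[:4]
G=0.1685
def corner_w(d,y,dz):
    m=Ro.from_euler('z',v[3],degrees=True)*Ro.from_euler('y',-50,degrees=True)
    return m.apply(np.array([54+d,y,16+dz])/1000)+v[:3]
def tcp(d,y,dz,th,g=G,ox=0):
    "TCP pose putting hook corner at mount offset (d,y,dz) mm from rail edge, bottom out th deg"
    R=Rtool(v[3],50-th);X,Y,Z=R.as_matrix().T
    nose=corner_w(d,y,dz)-.050*X-.043*Z   # module z = -Z
    return nose-g*Z-ox*X,R
E
cat > ik.py <<'E'
from plan import *
from kin import ry,rz,Z
import json
D=json.load(open("d.json"));D=[D[0],D[2]]
D+=[[[-75.4516,18.4399,-4.0159,83.1758,1.2956,78.541,-3.258],[.15437,.63119,.40364],0]]
o=env.get_obs();D+=[[list(o["qpos"]),list(o["tool_pos"]),0]]
E1=np.array([1.,0,0])
def fk(q,L):
    A=rz(-q[0])*ry(q[1])*rz(-q[2]);B=A*ry(q[3])*rz(-q[4]);C=B*ry(q[5])*rz(-q[6])
    W=B*ry(q[5])
    return L[0]*Z+L[1]*A.apply(Z)+L[2]*B.apply(Z)+L[3]*C.apply(Z)+L[4]*A.apply(E1)+L[5]*B.apply(E1)+L[6]*W.apply(E1),C
f=lambda L:np.hstack([fk(q,L)[0]-p for q,p,_ in D])
r=least_squares(f,[.16,.43,.4,.15,0,0,0]);L=r.x;print(L.round(4),np.abs(f(L)).max())
off=fk(o["qpos"],L)[1].inv()*Ro.from_euler('xyz',o["tool_rot"],degrees=True)
lo=np.array([-163,-17,-79,3.3,-89,5.5,-154]);hi=np.array([163,119,71,140,269,117,154])
for a in [(30,0,10,15),(20,0,2,15),(0,0,2,15),(0,0,0,0),(0,0,0,-0)]:
    p,R=tcp(*a);best=None
    for s in range(6):
        q0=o["qpos"]+np.random.default_rng(s).normal(0,15,7)*(s>0);q0=np.clip(q0,lo+1,hi-1)
        def g(q):
            P,C=fk(q,L);return np.r_[(P-p)*100,(R.inv()*C*off).as_rotvec()*10,(q-o["qpos"])*1e-4]
        r=least_squares(g,q0,bounds=(lo,hi))
        if best is None or r.cost<best.cost:best=r
    print(a,p.round(3),best.cost.round(3),best.x.round(0))
E
python3 ik.py
```

```text
[ 0.1321  0.4037  0.5034  0.0122 -0.0063 -0.0016 -0.0301] 0.028133024518206512
(30, 0, 10, 15) [0.434 0.124 0.32 ] 0.0 [ -3.  -4. -12. 120.   3.  29. -97.]
(20, 0, 2, 15) [0.434 0.124 0.308] 0.0 [ -4.  -3. -12. 121.   4.  27. -97.]
(0, 0, 2, 15) [0.421 0.122 0.292] 0.0 [ -3.  -3. -13. 123.   4.  25. -98.]
(0, 0, 0, 0) [0.392 0.116 0.244] 0.0 [ -74.   -4.   60.  128.   51.    6. -140.]
(0, 0, 0, 0) [0.392 0.116 0.244] 0.0 [ -74.   -4.   60.  128.   51.    6. -140.]
```

Emit:
servo_tool(
  plan=[
    {"xyz": [0,0,-1],"twist": [0,0,0],"jaw": 1},
    {"xyz": [0,0,-3],"twist": [0,0,0],"jaw": 1},
    {"xyz": [0,0,-6],"twist": [0,0,0],"jaw": 1},
    {"xyz": [0,0,-9],"twist": [0,0,0],"jaw": 1},
    {"xyz": [0,0,-12],"twist": [0,0,0],"jaw": 1},
    {"xyz": [0,0,-14],"twist": [0,0,0],"jaw": 1},
    {"xyz": [0,0,-15],"twist": [0,0,0],"jaw": 1},
    {"xyz": [0,0,-15],"twist": [0,0,0],"jaw": 1},
    {"xyz": [0,0,-15],"twist": [0,0,0],"jaw": 1},
  ],
)

```text
time_s: 5.7
tool_pos: [0.4441, -0.2931, 0.3769]
tool_rot: [180.0, -0.0, 2.6]
force: [0.4, 0.2, -3.8]
grip_width: 0.0298
grasp_force: 40.0
```

```bash
python3 - <<'E'
from plan import *
o=env.get_obs();print(o["tool_pos"],o["tool_rot"],o["force"],o["wrist_torque"],o["qpos"].round(1))
print(delta(o,[.43,-.08,.375],Rtool(7,10)))
p,R=tcp(40,0,15,15);print(p,delta(o,p,R))
E
```

```text
[ 0.4441171  -0.29309335  0.37689876] [ 1.79956561e+02 -3.75952990e-02  2.64100509e+00] [ 0.37998357  0.17005286 -3.75973624] [-0.06682591  0.19679054 -0.0346751 ] [ 16.8   4.8  14.5 102.7  -1.2  72.7 -55.7]
(array([ -0.43, -21.35,   0.17]), array([ 0.43,  9.96, -4.34]))
[0.4368387  0.12494175 0.33120652] (array([  1.2 , -41.8 ,   4.54]), array([ 2.73, 34.9 , -8.49]))
```

Emit:
servo_tool(
  plan=[
    {"xyz": [-0.3,-2,0],"twist": [0,1,-0.5],"jaw": 1},
    {"xyz": [-0.4,-5,0],"twist": [0,2,-1],"jaw": 1},
    {"xyz": [-0.4,-9,0],"twist": [0.2,4,-2],"jaw": 1},
    {"xyz": [-0.4,-13,0],"twist": [0.3,6,-3],"jaw": 1},
    {"xyz": [-0.4,-17,0],"twist": [0.4,8,-3.6],"jaw": 1},
    {"xyz": [-0.4,-21,0],"twist": [0.4,10,-4.3],"jaw": 1},
    {"xyz": [-0.2,-25,0.5],"twist": [0.8,14,-5],"jaw": 1},
    {"xyz": [0,-29,1],"twist": [1.2,19,-6],"jaw": 1},
    {"xyz": [0.2,-33,2],"twist": [1.8,24,-7],"jaw": 1},
    {"xyz": [0.4,-36,2.5],"twist": [2.2,29,-8],"jaw": 1},
  ],
)

```text
time_s: 6.53
tool_pos: [0.4298, 0.0695, 0.3487]
tool_rot: [-179.9, -29.0, 11.0]
force: [-0.3, -0.6, -3.9]
grip_width: 0.0299
grasp_force: 40.0
```

Emit:
servo_tool(
  plan=[
    {"xyz": [0,0,0],"twist": [0,0,0],"jaw": 1},
    {"xyz": [0,0,0],"twist": [0,0,0],"jaw": 1},
  ],
)

```text
time_s: 6.7
tool_pos: [0.4299, 0.068, 0.3489]
tool_rot: [-180.0, -28.7, 11.1]
force: [0.4, -1.1, -3.3]
grip_width: 0.0298
grasp_force: 40.0
```

```bash
python3 - <<'E'
from plan import *
o=env.get_obs();print(o["tool_pos"],o["tool_rot"],o["force"],o["qpos"].round(1))
for a in ((40,0,15,15),(25,0,5,15)):p,R=tcp(*a);print(p,delta(o,p,R))
E
```

```text
[0.42990269 0.06797977 0.3488898 ] [-179.98901888  -28.74025867   11.07958777] [ 0.42651787 -1.05217562 -3.31311344] [-1.000e-01 -1.640e+01 -1.090e+01  1.274e+02 -4.600e+00  4.000e+01
 -8.740e+01]
[0.4368387  0.12494175 0.33120652] (array([ 0.71, -5.46,  2.41]), array([ 0.17,  6.26, -0.29]))
[0.43489658 0.12454933 0.31328798] (array([-0.33, -5.45,  3.88]), array([ 0.17,  6.26, -0.29]))
```

Emit:
servo_tool(
  plan=[
    {"xyz": [0.1,-1,0.5],"twist": [0,1,0],"jaw": 1},
    {"xyz": [0.3,-2.5,1.2],"twist": [0.1,3,-0.1],"jaw": 1},
    {"xyz": [0.5,-4,1.8],"twist": [0.2,5,-0.2],"jaw": 1},
    {"xyz": [0.7,-5.4,2.4],"twist": [0.2,6.3,-0.3],"jaw": 1},
    {"xyz": [0.7,-5.4,2.4],"twist": [0.2,6.3,-0.3],"jaw": 1},
    {"xyz": [0.7,-5.4,2.4],"twist": [0.2,6.3,-0.3],"jaw": 1},
    {"xyz": [0.7,-5.4,2.4],"twist": [0.2,6.3,-0.3],"jaw": 1},
  ],
)

```text
time_s: 7.28
tool_pos: [0.4392, 0.1215, 0.3337]
tool_rot: [-179.9, -35.2, 11.0]
force: [-0.4, -0.5, -3.6]
grip_width: 0.0296
grasp_force: 40.0
```

```bash
python3 - <<'E'
from plan import *
np.set_printoptions(precision=4,suppress=True)
o=env.get_obs();print(o["tool_pos"],o["tool_rot"],o["force"],o["qpos"].round(1))
for a in ((40,0,15,15),(25,0,5,15),(18,0,2,15)):p,R=tcp(*a);print(p,delta(o,p,R))
# overlays: predicted rail edge and module hook outline in wrist, top, scene
m=Ro.from_euler('z',v[3],degrees=True)*Ro.from_euler('y',-50,degrees=True)
Rt=Ro.from_euler('xyz',o["tool_rot"],degrees=True);X,Y,Z=Rt.as_matrix().T
nose=o["tool_pos"]+G*Z
out=[]
for n,(x,y,w,h,k) in dict(wrist=(0,0,640,300,1.25),scene=(215,90,100,150,2.2),top=(180,150,100,100,3.3)).items():
    c=env.read_camera(n);np.savez(f"{n}3.npz",**c);im=c["img"].copy()
    mp=lambda P:np.array(P,float)/1000
    rail=m.apply(mp([(54,-50,16),(54,50,16),(54,50,12),(54,-50,12)]))+v[:3]
    mod=nose+np.array([p[0]*X-p[1]*Y-p[2]*Z for p in mp([(56,32,-17),(56,-32,-17),(-64,-32,-17),(-64,32,-17)])])
    big=cv2.resize(im[y:y+h,x:x+w],None,fx=k,fy=k,interpolation=cv2.INTER_CUBIC)
    for q,col in ((rail,(255,0,0)),(mod,(0,0,255))):
        cv2.polylines(big,[(((proj(c,q)-[x,y])+.5)*k-.5).round().astype(int)],True,col,1)
    out.append(big);print(n,big.shape)
H=np.zeros((330,800,3),np.uint8)
H[:330,:220]=out[1][:330];H[:330,240:240+330]=out[2][:330]
cv2.imwrite("pics/v3.png",cv2.resize(np.vstack([cv2.resize(out[0],(800,375)),H]),None,fx=.85,fy=.85)[:600,:,::-1])
E
```

```text
[0.4392 0.1215 0.3337] [-179.9303  -35.2387   11.0383] [-0.4132 -0.4575 -3.6291] [  0.4 -14.5 -18.8 128.9   0.2  29.9 -98.4]
[0.4368 0.1249 0.3312] (array([-0.27, -0.38,  0.11]), array([ 0.15, -0.24, -0.31]))
[0.4349 0.1245 0.3133] (array([-1.47, -0.38,  1.46]), array([ 0.15, -0.24, -0.31]))
[0.4327 0.1241 0.306 ] (array([-2.07, -0.38,  1.93]), array([ 0.15, -0.24, -0.31]))
wrist (375, 800, 3)
scene (330, 220, 3)
top (330, 330, 3)
```

View pics/v3.png

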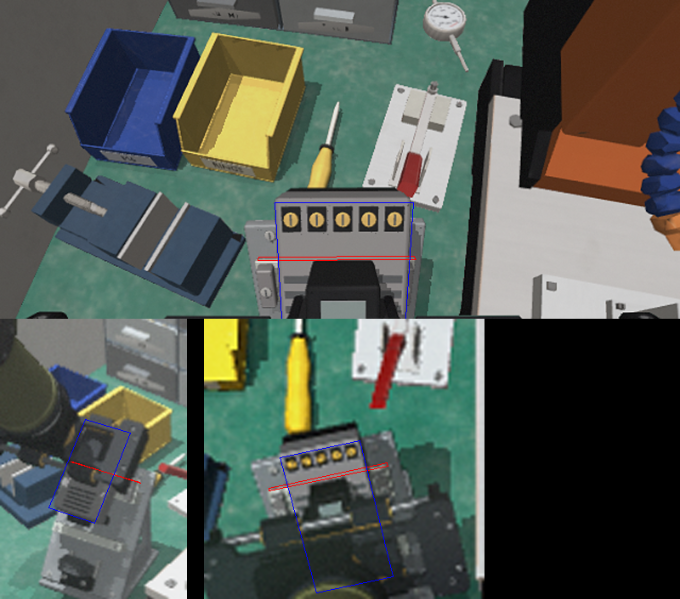

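The overlays agree with the picture. In the wrist view the module face spans 275–413 px and the rail sits at row 259 behind it, with both stops outside the module. I'll move in above the rail.

Emit:
servo_tool(
  plan=[
    {"xyz": [-0.4,-0.1,0.4],"twist": [0,0,0],"jaw": 1},
    {"xyz": [-0.8,-0.2,0.8],"twist": [0.1,-0.1,-0.2],"jaw": 1},
    {"xyz": [-1.2,-0.3,1.2],"twist": [0.1,-0.2,-0.3],"jaw": 1},
    {"xyz": [-1.5,-0.4,1.5],"twist": [0.1,-0.2,-0.3],"jaw": 1},
    {"xyz": [-1.5,-0.4,1.5],"twist": [0.1,-0.2,-0.3],"jaw": 1},
    {"xyz": [-1.5,-0.4,1.5],"twist": [0.1,-0.2,-0.3],"jaw": 1},
    {"xyz": [-1.5,-0.4,1.5],"twist": [0.1,-0.2,-0.3],"jaw": 1},
    {"xyz": [-1.5,-0.4,1.5],"twist": [0.1,-0.2,-0.3],"jaw": 1},
  ],
)

```text
time_s: 8.1
tool_pos: [0.4351, 0.1264, 0.3141]
tool_rot: [180.0, -35.3, 11.5]
force: [-0.4, 0.4, -3.6]
grip_width: 0.0299
grasp_force: 40.0
```

```bash
cat > st.py <<'E'
from plan import *
import sys
np.set_printoptions(precision=4,suppress=True)
o=env.get_obs();print(o["tool_pos"],o["tool_rot"],o["force"],o["wrist_torque"],o["qpos"].round(1))
m=Ro.from_euler('z',v[3],degrees=True)*Ro.from_euler('y',-50,degrees=True)
Rt=Ro.from_euler('xyz',o["tool_rot"],degrees=True);X,Y,Z=Rt.as_matrix().T
c=o["tool_pos"]+G*Z+.05*X+.043*Z
print("corner rel edge mm",(m.inv().apply(c-v[:3])*1000-[54,0,16]).round(1),"theta",50-np.degrees(np.arcsin(X[2])), "F mount",m.inv().apply(o["force"]).round(1))
for a in eval(sys.argv[1]):p,R=tcp(*a);print(a,delta(o,p,R))
E
python3 st.py "[(16,0,2,15),(5,0,2,15),(0,0,2,15)]"
```

```text
[0.4351 0.1264 0.3141] [179.9629 -35.2751  11.5428] [-0.4415  0.4304 -3.5892] [-0.3538  1.2729 -0.0271] [  0.6 -13.5 -20.1 130.5   1.3  27.2 -99.9]
corner rel edge mm [27.1  2.   5.1] theta 14.724879848135458 F mount [-3.   0.5 -2. ]
(16, 0, 2, 15) (array([-0.89,  0.17,  0.55]), array([-0.03, -0.28,  0.1 ]))
(5, 0, 2, 15) (array([-1.96,  0.17,  0.83]), array([-0.03, -0.28,  0.1 ]))
(0, 0, 2, 15) (array([-2.44,  0.17,  0.96]), array([-0.03, -0.28,  0.1 ]))
```

Emit:
servo_tool(
  plan=[
    {"xyz": [-0.4,0.1,0.3],"twist": [0,-0.1,0],"jaw": 1},
    {"xyz": [-0.9,0.2,0.55],"twist": [0,-0.3,0.1],"jaw": 1},
    {"xyz": [-0.9,0.2,0.55],"twist": [0,-0.3,0.1],"jaw": 1},
    {"xyz": [-1.2,0.2,0.63],"twist": [0,-0.3,0.1],"jaw": 1},
    {"xyz": [-1.4,0.2,0.68],"twist": [0,-0.3,0.1],"jaw": 1},
    {"xyz": [-1.4,0.2,0.68],"twist": [0,-0.3,0.1],"jaw": 1},
    {"xyz": [-1.4,0.2,0.68],"twist": [0,-0.3,0.1],"jaw": 1},
  ],
)

```text
time_s: 8.68
tool_pos: [0.4279, 0.1229, 0.3001]
tool_rot: [-180.0, -34.9, 11.4]
force: [-0.2, 0.2, -3.3]
grip_width: 0.0297
grasp_force: 40.0
```

```bash
python3 st.py "[(5,0,2,15),(0,0,2,15)]"
```

```text
[0.4279 0.1229 0.3001] [-179.9728  -34.9247   11.425 ] [-0.1711  0.1876 -3.2603] [-0.266   1.2429 -0.0013] [   0.6  -13.4  -20.2  132.2    1.2   25.9 -100. ]
corner rel edge mm [10.  -0.2  2.1] theta 15.075307236792199 F mount [-2.6  0.2 -2. ]
(5, 0, 2, 15) (array([-0.5 , -0.03,  0.14]), array([-0.03,  0.08,  0.  ]))
(0, 0, 2, 15) (array([-0.99, -0.03,  0.27]), array([-0.03,  0.08,  0.  ]))
```

Emit:
servo_tool(
  plan=[
    {"xyz": [-0.2,0,0.05],"twist": [0,0,0],"jaw": 1},
    {"xyz": [-0.35,0,0.1],"twist": [0,0,0],"jaw": 1},
    {"xyz": [-0.5,0,0.14],"twist": [0,0,0],"jaw": 1},
    {"xyz": [-0.6,0,0.17],"twist": [0,0,0],"jaw": 1},
    {"xyz": [-0.6,0,0.17],"twist": [0,0,0],"jaw": 1},
    {"xyz": [-0.6,0,0.17],"twist": [0,0,0],"jaw": 1},
  ],
)

```text
time_s: 9.18
tool_pos: [0.425, 0.1225, 0.297]
tool_rot: [-179.9, -35.2, 11.4]
force: [-1.6, 0.0, 5.6]
grip_width: 0.0293
grasp_force: 40.0
```

```bash
python3 st.py "[(0,0,2,15),(-3,0,2,15)]"
```

```text
[0.425  0.1225 0.297 ] [-179.9474  -35.1866   11.4202] [-1.5838  0.049   5.5609] [ 0.0557 -0.0346  0.0229] [   0.6  -13.7  -20.2  132.8    1.3   25.2 -100.1]
corner rel edge mm [6.7 0.1 2.2] theta 14.813388840149955 F mount [3.3 0.4 4.8]
(0, 0, 2, 15) (array([-0.57, -0.01,  0.18]), array([-0.05, -0.19, -0.  ]))
(-3, 0, 2, 15) (array([-0.86, -0.01,  0.25]), array([-0.05, -0.19, -0.  ]))
```

```bash
python3 - <<'E'
from plan import *
o=env.get_obs();c=env.read_camera("wrist");np.savez("w4.npz",**c)
m=Ro.from_euler('z',v[3],degrees=True)*Ro.from_euler('y',-50,degrees=True)
x,y,w,h,k=215,170,200,145,4
big=cv2.resize(c["img"][y:y+h,x:x+w],None,fx=k,fy=k,interpolation=cv2.INTER_CUBIC)
def dot(P,col):
    for p in P:
        q=((proj(c,p)[0]-[x,y]+.5)*k-.5);print(p.round(3),q.round(0));cv2.circle(big,tuple(int(t) for t in q.round()),2,col,-1)
M=lambda P:m.apply(np.array(P,float)/1000)+v[:3]
dot(M([(54,50,16),(54,-50,16),(54,50,12),(54,-50,12)]),(255,0,0))
dot(M([(54,38,25),(54,48,25),(54,-38,25),(54,-48,25)]),(255,255,0))
dot(M([(68.8,60,-6),(68.8,-60,-6)]),(0,255,255))
X,Y,Z=Ro.from_euler('xyz',o["tool_rot"],degrees=True).as_matrix().T;n=o["tool_pos"]+G*Z
dot(n+np.array([a*X-b*Y-d*Z for a,b,d in np.array([(56,32,-17),(56,-32,-17),(56,30,-43),(56,-30,-43)])/1000]),(0,0,255))
cv2.imwrite("pics/w4.png",big[:,:,::-1])
E
```

```text
[0.572 0.203 0.146] [ 92. 133.]
[0.592 0.105 0.146] [779. 134.]
[0.575 0.204 0.144] [ 98. 122.]
[0.595 0.106 0.144] [773. 122.]
[0.568 0.19  0.152] [164. 161.]
[0.566 0.2   0.152] [ 93. 161.]
[0.583 0.116 0.152] [707. 161.]
[0.585 0.106 0.152] [778. 162.]
[0.596 0.218 0.144] [ 46. -16.]
[0.62  0.101 0.144] [825. -16.]
[0.568 0.184 0.178] [173.  83.]
[0.581 0.122 0.178] [698.  83.]
[0.583 0.185 0.156] [221.  55.]
[0.595 0.126 0.156] [649.  55.]
```

View pics/w4.png

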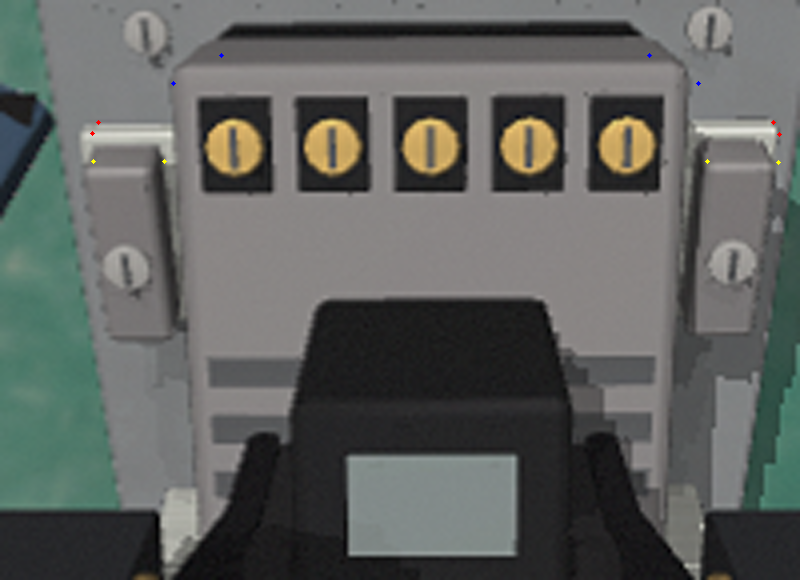

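The wrist crop shows the rail edge at row ~130 within ~1 mm of prediction, with the module centred between the stops (stop inner sides at x≈165 and 697). The module's top edge is ~4 px further up than predicted. I'll check with the gold screws whether it shifted in the hand.

```bash
python3 - <<'E'
from h import *
for f in ("wrist3.npz","w4.npz"):
    c=np.load(f);im=c["img"][170:260,215:415];hsv=cv2.cvtColor(im,cv2.COLOR_RGB2HSV)
    m=((hsv[...,0]>12)&(hsv[...,0]<32)&(hsv[...,1]>90)&(hsv[...,2]>90)).astype(np.uint8)
    n,_,st,ce=cv2.connectedComponentsWithStats(m)
    print(f,[((ce[i]+[215,170]).round(1),st[i,4]) for i in range(1,n) if st[i,4]>60])
    # camera pose check in tool frame
E
python3 st.py "[(20,0,2,15)]"
```

```text
wrist3.npz [(array([298.5, 173. ]), np.int32(120)), (array([346.7, 206.1]), np.int32(140)), (array([371.1, 205.9]), np.int32(137)), (array([273.2, 206.5]), np.int32(141)), (array([297.8, 206.5]), np.int32(136)), (array([322.1, 206.3]), np.int32(139))]
w4.npz [(array([322.3, 206. ]), np.int32(139)), (array([346.7, 206. ]), np.int32(140)), (array([371.2, 205.8]), np.int32(136)), (array([273. , 206.4]), np.int32(139)), (array([297.6, 206.2]), np.int32(138))]
[0.425  0.1224 0.2969] [-179.9494  -35.1681   11.42  ] [-1.3009 -0.1907  5.266 ] [ 0.0579 -0.0922  0.0304] [   0.6  -13.7  -20.2  132.8    1.3   25.2 -100.1]
corner rel edge mm [6.6 0.1 2.2] theta 14.831882955517749 F mount [3.2 0.1 4.4]
(20, 0, 2, 15) (array([ 1.37, -0.01, -0.34]), array([-0.05, -0.17, -0.  ]))
```

The module has not moved in the hand. Comparing widths in the same image (rail 693 px for 100 mm, face 517 px for 64 mm) shows the rail about 4 mm further out than I had it. That means the module's back is rubbing on the rail face, which fits the +x/+z force. I'll correct the mount and back out 4 mm.

```bash
python3 - <<'E'
from plan import *
m=Ro.from_euler('z',v[3],degrees=True)*Ro.from_euler('y',-50,degrees=True)
w=v.copy();w[:3]+=m.apply([-.0023,.0007,.0042]);np.save("mount.npy",w);print(w)
E
python3 st.py "[(9,1,2,15),(5,1,2,15)]"
```

```text
[ 0.55520372  0.14957255  0.0956379  11.42329322]
[0.425  0.1224 0.2969] [-179.9494  -35.1681   11.42  ] [-1.3009 -0.1907  5.266 ] [ 0.0579 -0.0922  0.0304] [   0.6  -13.7  -20.2  132.8    1.3   25.2 -100.1]
corner rel edge mm [ 8.9 -0.6 -2. ] theta 14.831882955517749 F mount [3.2 0.1 4.4]
(9, 1, 2, 15) (array([-0.03, -0.18, -0.4 ]), array([-0.05, -0.17, -0.  ]))
(5, 1, 2, 15) (array([-0.41, -0.18, -0.3 ]), array([-0.05, -0.17, -0.  ]))
```

Emit:
servo_tool(
  plan=[
    {"xyz": [0.1,0,-0.2],"twist": [0,0,0],"jaw": 1},
    {"xyz": [0.25,-0.1,-0.45],"twist": [0,0,0],"jaw": 1},
    {"xyz": [0.25,-0.1,-0.45],"twist": [0,0,0],"jaw": 1},
    {"xyz": [0.25,-0.1,-0.45],"twist": [0,0,0],"jaw": 1},
    {"xyz": [0.25,-0.1,-0.45],"twist": [0,0,0],"jaw": 1},
  ],
)

```text
time_s: 9.65
tool_pos: [0.4228, 0.1227, 0.2994]
tool_rot: [-180.0, -34.8, 11.4]
force: [-0.1, 0.1, -3.8]
grip_width: 0.0294
grasp_force: 40.0
```

```bash
python3 st.py "[(5,0,2,15),(0,0,2,15)]"
```

```text
[0.4228 0.1227 0.2994] [-179.9788  -34.7796   11.4204] [-0.0595  0.1306 -3.8466] [-0.3445  1.2308 -0.0161] [   0.4  -14.1  -20.1  132.7    1.    26.1 -100. ]
corner rel edge mm [ 8.  -0.   1.2] theta 15.220386052918954 F mount [-3.   0.1 -2.4]
(5, 0, 2, 15) (array([-0.39, -0.01,  0.02]), array([-0.02,  0.22, -0.  ]))
(0, 0, 2, 15) (array([-0.87, -0.01,  0.16]), array([-0.02,  0.22, -0.  ]))
```

Free again. Sliding down the rail.

Emit:
servo_tool(
  plan=[
    {"xyz": [-0.15,0,0],"twist": [0,0.2,0],"jaw": 1},
    {"xyz": [-0.3,0,0],"twist": [0,0.2,0],"jaw": 1},
    {"xyz": [-0.45,0,0.04],"twist": [0,0.2,0],"jaw": 1},
    {"xyz": [-0.6,0,0.08],"twist": [0,0.2,0],"jaw": 1},
    {"xyz": [-0.7,0,0.1],"twist": [0,0.2,0],"jaw": 1},
    {"xyz": [-0.7,0,0.1],"twist": [0,0.2,0],"jaw": 1},
    {"xyz": [-0.7,0,0.1],"twist": [0,0.2,0],"jaw": 1},
  ],
)

```text
time_s: 10.23
tool_pos: [0.4184, 0.1219, 0.2957]
tool_rot: [-180.0, -35.1, 11.4]
force: [1.0, -0.3, -3.4]
grip_width: 0.0295
grasp_force: 40.0
```

```bash
python3 st.py "[(0,0,2,15),(-3,0,2,15)]"
```

```text
[0.4184 0.1219 0.2957] [-179.9673  -35.1454   11.414 ] [ 1.0288 -0.2974 -3.3727] [-0.2849  1.1261 -0.0025] [   0.3  -14.5  -20.2  133.6    1.    25.3 -100.1]
corner rel edge mm [3.6 0.1 2.3] theta 14.854609698151933 F mount [-2.  -0.5 -2.9]
(0, 0, 2, 15) (array([-0.29, -0.  ,  0.11]), array([-0.03, -0.15, -0.01]))
(-3, 0, 2, 15) (array([-0.58, -0.  ,  0.18]), array([-0.03, -0.15, -0.01]))
```

Emit:
servo_tool(
  plan=[
    {"xyz": [-0.1,0,0.03],"twist": [0,0,0],"jaw": 1},
    {"xyz": [-0.2,0,0.06],"twist": [0,0,0],"jaw": 1},
    {"xyz": [-0.3,0,0.08],"twist": [0,0,0],"jaw": 1},
    {"xyz": [-0.4,0,0.1],"twist": [0,0,0],"jaw": 1},
    {"xyz": [-0.4,0,0.1],"twist": [0,0,0],"jaw": 1},
    {"xyz": [-0.4,0,0.1],"twist": [0,0,0],"jaw": 1},
  ],
)

```text
time_s: 10.73
tool_pos: [0.4172, 0.1216, 0.2945]
tool_rot: [-179.9, -35.5, 11.4]
force: [6.6, -0.5, -2.5]
grip_width: 0.0298
grasp_force: 40.0
```

```bash
python3 st.py "[(0,0,2,15),(-3,0,2,15)]"
```

```text
[0.4172 0.1216 0.2945] [-179.9345  -35.5037   11.3958] [ 6.6154 -0.5163 -2.5131] [-0.1774 -0.2313 -0.1517] [   0.3  -14.7  -20.2  134.     1.    24.7 -100.2]
corner rel edge mm [3.3 0.1 2.4] theta 14.496297213343873 F mount [ 2.2 -1.8 -6.5]
(0, 0, 2, 15) (array([-0.12, -0.  ,  0.07]), array([-0.05, -0.5 , -0.02]))
(-3, 0, 2, 15) (array([-0.41, -0.  ,  0.15]), array([-0.05, -0.5 , -0.02]))
```

Now the bridge bears on the rail (contact +x with a slight inward −z), so the hook is seated. I'll update the frame and swing the bottom down about the rail edge.

```bash
python3 - <<'E'
from plan import *
m=Ro.from_euler('z',v[3],degrees=True)*Ro.from_euler('y',-50,degrees=True)
w=v.copy();w[:3]+=m.apply([.003,0,-.0012]);np.save("mount.npy",w);print(w)
E
python3 st.py "[(0.5,0,1.5,15),(0.5,0,1.5,11),(0,0,1.5,8)]"
```

```text
[ 0.55799492  0.15013654  0.09716468 11.42329322]
[0.4172 0.1216 0.2945] [-179.9345  -35.5037   11.3958] [ 6.6154 -0.5163 -2.5131] [-0.1774 -0.2313 -0.1517] [   0.3  -14.7  -20.2  134.     1.    24.7 -100.2]
corner rel edge mm [0.3 0.1 3.6] theta 14.496297213343873 F mount [ 2.2 -1.8 -6.5]
(0.5, 0, 1.5, 15) (array([ 0.26, -0.  ,  0.15]), array([-0.05, -0.5 , -0.02]))
(0.5, 0, 1.5, 11) (array([-1.21, -0.  ,  0.54]), array([-0.05,  3.5 , -0.02]))
(0, 0, 1.5, 8) (array([-2.34, -0.  ,  0.91]), array([-0.05,  6.5 , -0.03]))
```

Emit:
servo_tool(
  plan=[
    {"xyz": [0.2,0,0.15],"twist": [0,0,0],"jaw": 1},
    {"xyz": [-0.2,0,0.25],"twist": [0,1,0],"jaw": 1},
    {"xyz": [-0.6,0,0.4],"twist": [0,2.2,0],"jaw": 1},
    {"xyz": [-1.0,0,0.52],"twist": [0,3.5,0],"jaw": 1},
    {"xyz": [-1.0,0,0.52],"twist": [0,3.5,0],"jaw": 1},
    {"xyz": [-1.0,0,0.52],"twist": [0,3.5,0],"jaw": 1},
    {"xyz": [-1.0,0,0.52],"twist": [0,3.5,0],"jaw": 1},
  ],
)

```text
time_s: 11.32
tool_pos: [0.411, 0.1206, 0.2831]
tool_rot: [-180.0, -38.7, 11.4]
force: [2.3, -0.3, -1.3]
grip_width: 0.0297
grasp_force: 40.0
```

```bash
python3 st.py "[(0,0,1,11),(0,0,1,8),(0,0,1,7)]"
```

```text
[0.411  0.1206 0.2831] [-179.9594  -38.6661   11.4226] [ 2.3265 -0.2906 -1.2892] [-0.085   0.366   0.0582] [   0.9  -15.3  -21.3  136.7    2.3   19.5 -102.1]
corner rel edge mm [-0.5  0.3  1.2] theta 11.333939198726853 F mount [ 0.4 -0.7 -2.5]
(0, 0, 1, 11) (array([-0.07,  0.02,  0.04]), array([-0.04,  0.33, -0.  ]))
(0, 0, 1, 8) (array([-1.17,  0.02,  0.33]), array([-0.04,  3.33, -0.  ]))
(0, 0, 1, 7) (array([-1.53,  0.02,  0.45]), array([-0.04,  4.33, -0.  ]))
```

Emit:
servo_tool(
  plan=[
    {"xyz": [-0.35,0,0.1],"twist": [0,1,0],"jaw": 1},
    {"xyz": [-0.75,0,0.22],"twist": [0,2.1,0],"jaw": 1},
    {"xyz": [-1.15,0,0.33],"twist": [0,3.3,0],"jaw": 1},
    {"xyz": [-1.15,0,0.33],"twist": [0,3.3,0],"jaw": 1},
    {"xyz": [-1.15,0,0.33],"twist": [0,3.3,0],"jaw": 1},
    {"xyz": [-1.15,0,0.33],"twist": [0,3.3,0],"jaw": 1},
  ],
)

```text
time_s: 11.82
tool_pos: [0.4039, 0.1192, 0.273]
tool_rot: [-180.0, -41.9, 11.4]
force: [-0.9, 1.2, 2.3]
grip_width: 0.0296
grasp_force: 40.0
```

```bash
python3 st.py "[(0,0,1,8),(0,0,1,7),(0,0,1,6)]"
```

```text
[0.4039 0.1192 0.273 ] [-179.9622  -41.8918   11.4133] [-0.9099  1.2333  2.3497] [-0.051   0.7846  0.1054] [   2.4  -16.1  -23.2  139.3    3.9   14.3 -104.4]
corner rel edge mm [-0.6  0.2  1. ] theta 8.108233415641294 F mount [1.4 1.4 2. ]
(0, 0, 1, 8) (array([ 0.02,  0.01, -0.  ]), array([-0.03,  0.11, -0.01]))
(0, 0, 1, 7) (array([-0.35,  0.01,  0.09]), array([-0.03,  1.11, -0.01]))
(0, 0, 1, 6) (array([-0.71,  0.01,  0.19]), array([-0.03,  2.11, -0.01]))
```

Contact at the bottom end shows it resting on the bevel. Releasing and backing out.

Emit:
servo_tool(
  plan=[
    {"xyz": [0,0,0],"twist": [0,0,0],"jaw": 0.8},
    {"xyz": [0,0,0],"twist": [0,0,0],"jaw": 0.6},
    {"xyz": [0,0,0],"twist": [0,0,0],"jaw": 0.35},
    {"xyz": [0,0,0],"twist": [0,0,0],"jaw": 0.35},
    {"xyz": [0,0,0],"twist": [0,0,0],"jaw": 0.35},
    {"xyz": [0,0,0],"twist": [0,0,0],"jaw": 0.35},
  ],
)

```text
time_s: 12.32
tool_pos: [0.4038, 0.1189, 0.2725]
tool_rot: [-180.0, -41.9, 11.4]
force: [-0.5, -0.2, 0.0]
grip_width: 0.0524
grasp_force: 0.0
```

```bash
python3 - <<'E'
from plan import *
o=env.get_obs();print(o["grip_width"],o["force"],o["tool_pos"],o["qpos"].round(1))
R0=Ro.from_euler('xyz',o["tool_rot"],degrees=True)
print("world up 9cm in tool:",R0.inv().apply([0,0,9.]))
E
```

```text
0.05243306618230324 [-0.48098756 -0.17093785  0.01029679] [0.40375451 0.11886157 0.27252236] [   2.4  -16.1  -23.2  139.4    4.    14.2 -104.4]
world up 9cm in tool: [ 6.00992757e+00 -4.17423487e-03 -6.69930990e+00]
```

Emit:
servo_tool(
  plan=[
    {"xyz": [0.4,0,-0.6],"twist": [0,0,0],"jaw": 0.35},
    {"xyz": [1.5,0,-1.8],"twist": [0,0,0],"jaw": 0.35},
    {"xyz": [3,0,-3.5],"twist": [0,-2,0],"jaw": 0.35},
    {"xyz": [5,0,-5.5],"twist": [0,-6,0],"jaw": 0.6},
    {"xyz": [6,0,-6.7],"twist": [0,-10,0],"jaw": 1},
    {"xyz": [7,0,-7.7],"twist": [0,-15,0],"jaw": 1},
    {"xyz": [7,0,-7.7],"twist": [0,-17,0],"jaw": 1},
    {"xyz": [7,0,-7.7],"twist": [0,-17,0],"jaw": 1},
    {"xyz": [7,0,-7.7],"twist": [0,-17,0],"jaw": 1},
  ],
)

```text
time_s: 13.07
tool_pos: [0.4109, 0.1211, 0.3749]
tool_rot: [180.0, -24.7, 11.4]
force: [-0.3, 0.1, 0.6]
grip_width: 0.0245
grasp_force: 0.0
```

```bash
cat > ik2.py <<'E'
from plan import *
from kin import ry,rz
o=env.get_obs();print(o["qpos"].round(1),o["tool_pos"],o["tool_rot"],o["force"].round(1))
D=[([-75.4516,18.4399,-4.0159,83.1758,1.2956,78.541,-3.258],[.15437,.63119,.40364]),
([17.9,13.5,14.1,111.5,-4,55.4,-53.5],[.44466,-.29308,.22747]),([16.8,4.8,14.5,102.7,-1.2,72.7,-55.7],[.4441,-.2931,.3769]),
([-.1,-16.4,-10.9,127.4,-4.6,40,-87.4],[.4299,.068,.3489]),([.4,-14.5,-18.8,128.9,.2,29.9,-98.4],[.4392,.1215,.3337]),
([.3,-14.7,-20.2,134,1,24.7,-100.2],[.4172,.1216,.2945]),([2.4,-16.1,-23.2,139.4,4,14.2,-104.4],[.40375,.11886,.27252]),(o["qpos"],o["tool_pos"])]
def basis(q):
    A0=rz(-q[0]);A1=A0*ry(q[1]);A=A1*rz(-q[2]);B1=A*ry(q[3]);B=B1*rz(-q[4]);C1=B*ry(q[5]);C=C1*rz(-q[6])
    M=[np.eye(3)[:,[2]],A0.as_matrix()[:,[0,1]],A.as_matrix(),B.as_matrix(),C1.as_matrix()]
    return np.hstack(M),C
def fit():
    Am=np.vstack([basis(np.array(q))[0] for q,p in D]);b=np.hstack([p for q,p in D])
    lam=1e-3*np.eye(Am.shape[1]);L=np.linalg.lstsq(np.vstack([Am,lam]),np.r_[b,np.zeros(len(lam))],rcond=None)[0]
    return L,np.abs(Am@L-b).max()
L,e=fit();print(L.round(3),e)
off=basis(o["qpos"])[1].inv()*Ro.from_euler('xyz',o["tool_rot"],degrees=True)
lo=np.array([-163,-17.2,-79,3.3,-89,5.5,-154]);hi=np.array([163,119,71,140.2,269,117.6,154])
def ik(p,R):
    best=None
    for s in range(4):
        q0=np.clip(o["qpos"]+np.random.default_rng(s).normal(0,10,7)*(s>0),lo+.5,hi-.5)
        def g(q):
            M,C=basis(q);return np.r_[(M@L-p)*100,(R.inv()*C*off).as_rotvec()*10,(q-o["qpos"])*1e-4]
        r=least_squares(g,q0,bounds=(lo,hi))
        if best is None or r.cost<best.cost:best=r
    M,C=basis(best.x);return best.x.round(1),np.linalg.norm(M@L-p)*1000
m=Ro.from_euler('z',v[3],degrees=True)*Ro.from_euler('y',-50,degrees=True)
def push(x,z,tilt,y=0):
    R=Rtool(v[3],tilt);return m.apply(np.array([x,y,z])/1000)+v[:3]-.182*R.as_matrix()[:,2],R
if __name__=="__main__":
    for x in (-50,-54):
        for t in (45,35,25,20):
            p,R=push(x,42,t);print(x,t,p.round(3),*ik(p,R))
E
python3 ik2.py
```

```text
[-11.1 -17.2  -8.9 124.3   1.4  48.3 -99.5] [0.41090419 0.12106389 0.37491359] [179.98886231 -24.70141851  11.41417251] [-0.3  0.1  0.6]
[ 0.248  0.    -0.015  0.    -0.005  0.467 -0.001 -0.003  0.513  0.
 -0.003  0.185] 0.00048396672669306917
-50 45 [0.369 0.112 0.215] [ 38.4 -17.2 -56.4 140.2 -28.3  18.5 -75.3] 12.427456516248158
-50 35 [0.393 0.117 0.235] [  -1.7  -12.1  -20.   140.2    7.8   16.9 -107.9] 3.692730679411807e-05
-50 25 [0.42  0.122 0.251] [ -10.6   -7.5  -10.3  132.4    5.4   30.4 -103.8] 4.837253139188697e-06
-50 20 [0.434 0.125 0.257] [ -11.1   -4.7   -9.3  128.3    3.9   36.7 -101.8] 3.4901546469282398e-06
-54 45 [0.366 0.111 0.211] [ 39.4 -17.2 -57.4 140.2 -28.1  19.1 -75.5] 13.183070413771345
-54 35 [0.39  0.116 0.232] [ 10.5 -12.8 -31.3 140.2  -1.6  16.3 -99.3] 0.00015175218419545265
-54 25 [0.417 0.122 0.248] [ -10.6   -7.6  -10.4  132.9    5.5   30.  -104. ] 4.98652239614808e-06
-54 20 [0.431 0.125 0.254] [ -11.1   -4.8   -9.4  128.7    4.    36.3 -101.9] 3.5814688567479454e-06
```

```bash
python3 - <<'E'
from ik2 import *
out=[]
for n,(x,y,w,h,k) in dict(wrist=(150,60,340,250,1.6),scene=(215,140,100,110,3.6)).items():
    c=env.read_camera(n);np.savez(n+"5.npz",**c);big=cv2.resize(c["img"][y:y+h,x:x+w],None,fx=k,fy=k,interpolation=cv2.INTER_CUBIC)
    M=m.apply(np.array([(54,50,16),(54,-50,16),(-52,0,54),(-22,15,76),(-22,-15,76)])/1000)+v[:3]
    for q in proj(c,M):cv2.circle(big,tuple(int(t) for t in ((q-[x,y]+.5)*k)),2,(255,0,0),-1)
    out.append(cv2.resize(big,(400*big.shape[1]//big.shape[0],400)))
o_=np.hstack(out);print(o_.shape);s=min(1,800/o_.shape[1]);cv2.imwrite("pics/v5.png",cv2.resize(o_,None,fx=s,fy=s)[:,:,::-1])
for z in (70,56,44):
    p,R=push(-52,z,25);print(z,p.round(4),delta(o,p,R))
E
```

```text
[-11.1 -17.2  -8.9 124.3   1.4  48.3 -99.5] [0.41090419 0.12106389 0.37491359] [179.98886231 -24.70141851  11.41417251] [-0.3  0.1  0.6]
[ 0.248  0.    -0.015  0.    -0.005  0.467 -0.001 -0.003  0.513  0.
 -0.003  0.185] 0.00048396672669306917
(400, 907, 3)
70 [0.3973 0.1177 0.2673] (array([-5.77,  0.06,  9.19]), array([ 0.01,  0.3 , -0.01]))
56 [0.4078 0.1198 0.2583] (array([-5.17,  0.06, 10.46]), array([ 0.01,  0.3 , -0.01]))
44 [0.4168 0.1216 0.2506] (array([-4.66,  0.06, 11.54]), array([ 0.01,  0.3 , -0.01]))
```

View pics/v5.png

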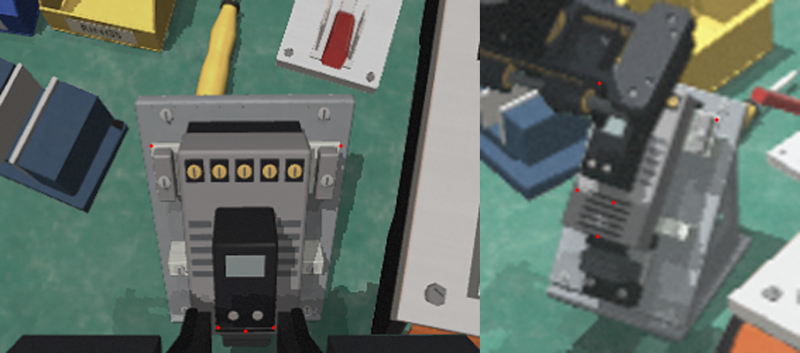

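Both views show the module hooked between the stops. Its bottom end is out over the catch, and the push point lands on the ribbed pad at (600,200) in the right half. I'll move over the pad.

Emit:
servo_tool(
  plan=[
    {"xyz": [-2,0,2],"twist": [0,0.3,0],"jaw": 1},
    {"xyz": [-4,0,4.5],"twist": [0,0.3,0],"jaw": 1},
    {"xyz": [-5.4,0,6.5],"twist": [0,0.3,0],"jaw": 1},
    {"xyz": [-5.8,0,8.3],"twist": [0,0.3,0],"jaw": 1},
    {"xyz": [-5.8,0,9.2],"twist": [0,0.3,0],"jaw": 1},
    {"xyz": [-5.8,0,9.2],"twist": [0,0.3,0],"jaw": 1},
    {"xyz": [-5.8,0,9.2],"twist": [0,0.3,0],"jaw": 1},
    {"xyz": [-5.8,0,9.2],"twist": [0,0.3,0],"jaw": 1},
  ],
)

```text
time_s: 13.83
tool_pos: [0.3975, 0.1185, 0.2685]
tool_rot: [-180.0, -25.1, 11.4]
force: [0.5, 0.2, -0.1]
grip_width: 0.0002
grasp_force: 0.0
```

```bash
cat > st2.py <<'E'
from ik2 import *
np.set_printoptions(precision=3,suppress=True)
Rt=Ro.from_euler('xyz',o["tool_rot"],degrees=True);tip=o["tool_pos"]+.182*Rt.as_matrix()[:,2]
print("tip in mount",(m.inv().apply(tip-v[:3])*1000).round(1),"F mount",m.inv().apply(o["force"]).round(1),o["grip_width"])
for z in (60,50,42,38):
    p,R=push(-52,z,25);print(z,delta(o,p,R))
E
python3 st2.py
```

```text
[ -10.7  -12.3  -10.6  133.8    3.6   33.6 -102.7] [0.39754062 0.11849201 0.26853961] [-179.9876122   -25.08398087   11.40821476] [ 0.5  0.2 -0.1]
[ 0.249 -0.    -0.016  0.    -0.006  0.468 -0.    -0.002  0.513  0.
 -0.002  0.187] 0.0005689704013290969
tip in mount [-50.5   0.8  70.4] F mount [ 0.2  0.1 -0.5] 0.0001980134631788118
60 (array([0.33, 0.08, 1.  ]), array([-0.01, -0.08, -0.01]))
50 (array([0.75, 0.08, 1.91]), array([-0.01, -0.08, -0.01]))
42 (array([1.09, 0.08, 2.64]), array([-0.01, -0.08, -0.01]))
38 (array([1.26, 0.08, 3.  ]), array([-0.01, -0.08, -0.01]))
```

Emit:
servo_tool(
  plan=[
    {"xyz": [0.15,0,0.5],"twist": [0,0,0],"jaw": 1},
    {"xyz": [0.3,0.1,1.0],"twist": [0,0,0],"jaw": 1},
    {"xyz": [0.45,0.1,1.3],"twist": [0,0,0],"jaw": 1},
    {"xyz": [0.6,0.1,1.6],"twist": [0,0,0],"jaw": 1},
    {"xyz": [0.75,0.1,1.9],"twist": [0,0,0],"jaw": 1},
    {"xyz": [0.75,0.1,1.9],"twist": [0,0,0],"jaw": 1},
    {"xyz": [0.75,0.1,1.9],"twist": [0,0,0],"jaw": 1},
  ],
)

```text
time_s: 14.42
tool_pos: [0.4116, 0.1202, 0.2529]
tool_rot: [180.0, -24.9, 11.4]
force: [-0.6, -0.1, -0.3]
grip_width: 0.0002
grasp_force: 0.3
```

```bash
python3 st2.py
```

```text
[ -10.3   -8.8  -10.7  133.1    4.8   31.1 -103.4] [0.41156262 0.12017836 0.25292898] [179.9912933  -24.92763076  11.42295889] [-0.6 -0.1 -0.3]
[ 0.25  -0.    -0.016  0.    -0.007  0.468 -0.    -0.002  0.513  0.
 -0.002  0.187] 0.0005861506340902739
tip in mount [-53.9  -0.4  49.8] F mount [-0.7 -0.   0.3] 0.00019478037553288764
60 (array([-0.29, -0.04, -1.01]), array([ 0.01,  0.07, -0.  ]))
50 (array([ 0.14, -0.04, -0.1 ]), array([ 0.01,  0.07, -0.  ]))
42 (array([ 0.48, -0.04,  0.62]), array([ 0.01,  0.07, -0.  ]))
38 (array([ 0.65, -0.04,  0.99]), array([ 0.01,  0.07, -0.  ]))
```

Emit:
servo_tool(
  plan=[
    {"xyz": [0.12,0,0.2],"twist": [0,0,0],"jaw": 1},
    {"xyz": [0.25,0,0.35],"twist": [0,0,0],"jaw": 1},
    {"xyz": [0.35,0,0.5],"twist": [0,0,0],"jaw": 1},
    {"xyz": [0.35,0,0.5],"twist": [0,0,0],"jaw": 1},
    {"xyz": [0.35,0,0.5],"twist": [0,0,0],"jaw": 1},
  ],
)

```text
time_s: 14.83
tool_pos: [0.4144, 0.1209, 0.2497]
tool_rot: [179.9, -24.5, 11.4]
force: [-24.0, -5.1, 21.0]
grip_width: 0.0001
grasp_force: 16.1
```

```bash
python3 st2.py
```

```text
[ -10.2   -8.   -10.8  132.8    5.1   31.  -103.6] [0.4144217  0.12092366 0.24969895] [179.90267485 -24.49783796  11.44213025] [-24.   -5.1  21. ]
[ 0.25  -0.    -0.016  0.    -0.007  0.468 -0.    -0.002  0.513  0.
 -0.002  0.187] 0.0005923959011713276
tip in mount [-55.7  -0.5  46. ] F mount [ 0.3 -0.2 32.3] 0.00011633498360408794
60 (array([-0.43, -0.02, -1.42]), array([0.09, 0.5 , 0.02]))
50 (array([ 0.  , -0.02, -0.52]), array([0.09, 0.5 , 0.02]))
42 (array([ 0.35, -0.02,  0.2 ]), array([0.09, 0.5 , 0.02]))
38 (array([ 0.52, -0.02,  0.57]), array([0.09, 0.5 , 0.02]))
```

Emit:
servo_tool(
  plan=[
    {"xyz": [-0.2,0,-0.4],"twist": [0,0,0],"jaw": 1},
    {"xyz": [-0.9,0,-2],"twist": [0,0,0],"jaw": 1},
    {"xyz": [-1.3,0,-4],"twist": [0,0,0],"jaw": 1},
    {"xyz": [-1.3,0,-7],"twist": [0,0,0],"jaw": 1},
    {"xyz": [0,0,-10],"twist": [0,0,0],"jaw": 1},
    {"xyz": [2,0,-12],"twist": [0,0,0],"jaw": 1},
    {"xyz": [2,0,-12],"twist": [0,0,0],"jaw": 1},
    {"xyz": [2,0,-12],"twist": [0,0,0],"jaw": 1},
  ],
)

```text
time_s: 15.5
tool_pos: [0.4045, 0.1231, 0.3592]
tool_rot: [179.8, -24.1, 11.5]
force: [-0.8, -1.4, -0.5]
grip_width: 0.0004
grasp_force: 0.0
```

```bash
python3 - <<'E'
from ik2 import *
def crop(c,x,y,w,h,k,sol=None):
    big=cv2.resize(c["img"][y:y+h,x:x+w],None,fx=k,fy=k,interpolation=cv2.INTER_CUBIC)
    for th,col in (sol or []):
        X=m.apply([np.cos(np.radians(th)),0,-np.sin(np.radians(th))]);Zz=m.apply([np.sin(np.radians(th)),0,np.cos(np.radians(th))]);Yy=m.apply([0,1,0])
        cn=corner_w(0,0,0)
        P=[cn+(a*X+b*Yy+d*Zz)/1000 for a,b,d in ((6,32,26),(6,-32,26),(-114,-32,26),(-114,32,26),(-114,-32,0))]
        for q in proj(c,P):cv2.circle(big,tuple(int(t) for t in ((q-[x,y]+.5)*k)),2,col,-1)
    return big
s0=np.load("scene5.npz");s1=env.read_camera("scene");np.savez("scene6.npz",**s1);w1=env.read_camera("wrist");np.savez("wrist6.npz",**w1)
S=[(0,(255,0,0)),(7,(0,0,255))]
A=np.hstack([crop(s0,225,150,90,95,3.1,S),crop(s1,225,150,90,95,3.1,S)])
B=crop(w1,200,120,300,185,1.9,S);h=max(A.shape[1],B.shape[1])
A,B=[cv2.copyMakeBorder(t,0,0,0,h-t.shape[1],0) for t in (A,B)]
im=np.vstack([A,B]);print(im.shape,o["tool_pos"]);sc=min(1,600/im.shape[0]);cv2.imwrite("pics/v6.png",cv2.resize(im,None,fx=sc,fy=sc)[:,:,::-1])
E
```

```text
[ -2.  -17.2 -17.2 125.7  -2.1  47.  -97. ] [0.40451171 0.12311631 0.35918835] [179.79474766 -24.06579579  11.45773887] [-0.8 -1.4 -0.5]
[ 0.248  0.    -0.015  0.002 -0.003  0.467 -0.001 -0.004  0.512  0.001
 -0.004  0.184] 0.0004750622829853973
(646, 570, 3) [0.40451171 0.12311631 0.35918835]
```

View pics/v6.png

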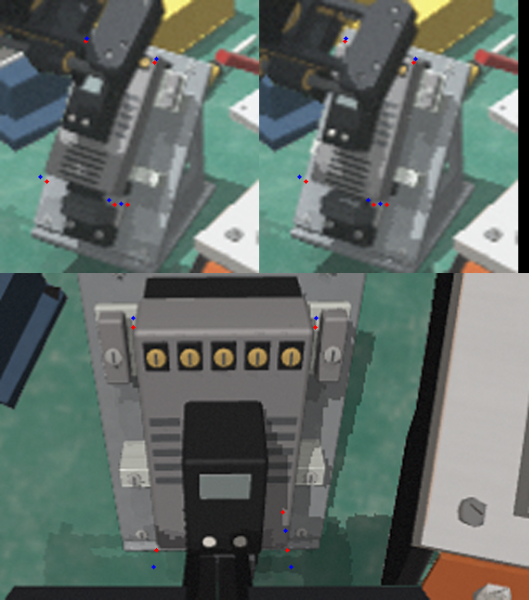

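```bash
python3 - <<'E'
from ik2 import *
w=np.load("wrist6.npz");s=np.load("scene6.npz");s5=np.load("scene5.npz")
def P(th,pts):
    a=np.radians(th);X=m.apply([np.cos(a),0,-np.sin(a)]);Zz=m.apply([np.sin(a),0,np.cos(a)]);Yy=m.apply([0,1,0]);cn=corner_w(0,0,0)
    return np.array([cn+(p[0]*X+p[1]*Yy+p[2]*Zz)/1000 for p in pts])
for th in (0,2.5,5,8):
    print(th,"wrist bottom edge y=24",proj(w,P(th,[(-114,24,26)]))[0].round(1),"nose bottom-top edge",proj(w,P(th,[(-76,0,60)]))[0].round(1),"scene bottom y=-20",proj(s,P(th,[(-114,-20,26)]))[0].round(1),proj(s,P(th,[(-100,32,26)]))[0].round(1))
x=int(round(proj(w,P(0,[(-114,24,26)]))[0][0]))
print("wrist col",x);[print(y,w["img"][y,x]) for y in range(250,292,2)]
x=int(round(proj(s,P(0,[(-114,-20,26)]))[0][0]))
print("scene col",x);[print(y,s5["img"][y,x],s["img"][y,x]) for y in range(202,226)]
E
```

```text
[ -2.1 -17.2 -17.  125.9  -2.   47.  -97. ] [0.40340737 0.12193879 0.3568882 ] [179.76662534 -23.80132952  11.39238082] [ 0.1 -1.  -1. ]
[ 0.248  0.    -0.015  0.002 -0.003  0.467 -0.001 -0.004  0.513  0.001
 -0.004  0.184] 0.00047484560928701125
0 wrist bottom edge y=24 [297.6 276.8] nose bottom-top edge [326.3 278.3] scene bottom y=-20 [259.8 219.1] [242.4 207. ]
2.5 wrist bottom edge y=24 [297.2 280.3] nose bottom-top edge [326.4 279.4] scene bottom y=-20 [259.1 218.6] [241.7 206.5]
5 wrist bottom edge y=24 [296.8 283.7] nose bottom-top edge [326.5 280.2] scene bottom y=-20 [258.4 218. ] [241.1 205.9]
8 wrist bottom edge y=24 [296.3 287.6] nose bottom-top edge [326.6 280.9] scene bottom y=-20 [257.6 217.1] [240.3 205. ]
wrist col 298
250 [112 109 109]
252 [111 109 108]
254 [111 108 108]
256 [110 108 108]
258 [112 110 109]
260 [113 111 109]
262 [111 108 108]
264 [113 110 110]
266 [101  98  98]
268 [100  98  98]
270 [104 102 103]
272 [63 63 62]
274 [64 62 63]
276 [101  99 101]
278 [65 97 85]
280 [63 96 85]
282 [65 98 85]
284 [ 68 101  88]
286 [66 99 86]
288 [63 98 85]
290 [59 94 81]
scene col 260
202 [94 94 95] [60 64 63]
203 [60 62 62] [90 89 90]
204 [88 90 89] [93 94 95]
205 [86 89 88] [61 65 62]
206 [56 60 60] [75 78 79]
207 [100 102 103] [92 93 93]
208 [72 73 72] [60 63 60]
209 [89 91 91] [90 90 91]
210 [100 102 100] [90 91 91]
211 [101 103 103] [57 61 59]
212 [100 101 103] [90 92 91]
213 [101 103 102] [66 69 69]
214 [102 103 104] [73 74 74]
215 [ 99 100 101] [100 101 100]
216 [72 75 74] [66 71 69]
217 [48 50 51] [ 98 101 101]
218 [59 61 61] [63 64 64]
219 [47 52 50] [61 63 64]
220 [60 63 63] [63 66 69]
221 [55 61 59] [60 63 64]
222 [59 62 63] [64 65 67]
223 [56 59 59] [57 62 63]
224 [55 61 59] [57 60 61]
225 [56 60 61] [61 63 63]
```

The wrist column shows the face's bottom edge at row ~271. A seated module predicts ~277 and one 5° out predicts 284, so it looks home. To confirm, I'll push the pad again and then touch the upper front face to check flatness.

```bash
python3 - <<'E'
from ik2 import *
for x,z in ((-52,75),(-52,52),(-52,46)):
    p,R=push(x,z,25);print(x,z,delta(o,p,R))
E
```

```text
[ -2.1 -17.2 -17.  125.9  -2.   47.  -97. ] [0.40340737 0.12193879 0.3568882 ] [179.76662534 -23.80132952  11.39238082] [ 0.1 -1.  -1. ]
[ 0.248  0.    -0.015  0.002 -0.003  0.467 -0.001 -0.004  0.513  0.001
 -0.004  0.184] 0.00047484560928701125
-52 75 (array([-4.46,  0.27,  7.48]), array([ 0.25,  1.2 , -0.03]))
-52 52 (array([-3.45,  0.26,  9.54]), array([ 0.25,  1.2 , -0.03]))
-52 46 (array([-3.18,  0.26, 10.08]), array([ 0.25,  1.2 , -0.03]))
```

Emit:
servo_tool(
  plan=[
    {"xyz": [-2,0.1,2],"twist": [0.2,0.6,0],"jaw": 1},
    {"xyz": [-3.8,0.2,4.5],"twist": [0.2,1.2,0],"jaw": 1},
    {"xyz": [-4.5,0.3,6.5],"twist": [0.2,1.2,0],"jaw": 1},
    {"xyz": [-4.4,0.3,7.5],"twist": [0.2,1.2,0],"jaw": 1},
    {"xyz": [-3.9,0.3,8.6],"twist": [0.2,1.2,0],"jaw": 1},
    {"xyz": [-3.5,0.3,9.5],"twist": [0.2,1.2,0],"jaw": 1},
    {"xyz": [-3.5,0.3,9.5],"twist": [0.2,1.2,0],"jaw": 1},
    {"xyz": [-3.5,0.3,9.5],"twist": [0.2,1.2,0],"jaw": 1},
  ],
)

```text
time_s: 16.27
tool_pos: [0.4097, 0.1202, 0.2552]
tool_rot: [180.0, -24.9, 11.4]
force: [0.0, 0.6, -0.8]
grip_width: 0.0004
grasp_force: 0.0
```

```bash
python3 st2.py
```

```text
[  -6.8   -9.2  -14.   133.     3.5   31.4 -102.3] [0.40971725 0.12018025 0.25523258] [179.98790409 -24.87758924  11.44757794] [ 0.   0.6 -0.8]
[ 0.25  -0.    -0.016  0.001 -0.006  0.468 -0.    -0.002  0.513  0.001
 -0.002  0.187] 0.000589640254358037
tip in mount [-53.4  -0.   52.7] F mount [-0.5  0.6 -0.6] 0.0004011675433656926
60 (array([-0.22,  0.  , -0.72]), array([0.  , 0.12, 0.02]))
50 (array([0.2 , 0.  , 0.18]), array([0.  , 0.12, 0.02]))
42 (array([0.54, 0.  , 0.91]), array([0.  , 0.12, 0.02]))
38 (array([0.71, 0.  , 1.27]), array([0.  , 0.12, 0.02]))
```

Emit:
servo_tool(
  plan=[
    {"xyz": [0.15,0,0.2],"twist": [0,0,0],"jaw": 1},
    {"xyz": [0.25,0,0.4],"twist": [0,0,0],"jaw": 1},
    {"xyz": [0.35,0,0.58],"twist": [0,0,0],"jaw": 1},
    {"xyz": [0.35,0,0.58],"twist": [0,0,0],"jaw": 1},
    {"xyz": [0.35,0,0.58],"twist": [0,0,0],"jaw": 1},
    {"xyz": [0.35,0,0.58],"twist": [0,0,0],"jaw": 1},
  ],
)

```text
time_s: 16.77
tool_pos: [0.4153, 0.1216, 0.2533]
tool_rot: [180.0, -25.0, 11.5]
force: [-10.1, -1.7, 10.6]
grip_width: 0.0005
grasp_force: 7.7
```

```bash
python3 st2.py; python3 - <<'E'
from ik2 import *
for x,z in ((-52,70),(-52,120),(36,120),(36,60),(36,49)):
    p,R=push(x,z,25);print(x,z,delta(o,p,R),*ik(p,R))
E
```

```text
[  -6.6   -8.3  -14.2  132.5    4.    30.9 -102.6] [0.41532713 0.12159249 0.25331304] [179.95649729 -24.97191291  11.45905084] [-10.1  -1.7  10.6]
[ 0.25  -0.    -0.016  0.001 -0.006  0.468 -0.    -0.002  0.513  0.001
 -0.002  0.187] 0.0005953119946611185
tip in mount [-50.9   0.2  46.9] F mount [ 1.5  0.4 14.6] 0.0004898618489048902
60 (array([-0.66,  0.03, -1.14]), array([0.03, 0.03, 0.03]))
50 (array([-0.24,  0.03, -0.23]), array([0.03, 0.03, 0.03]))
42 (array([0.1 , 0.03, 0.49]), array([0.03, 0.03, 0.03]))
38 (array([0.27, 0.03, 0.85]), array([0.03, 0.03, 0.03]))
[  -6.6   -8.3  -14.2  132.5    4.    30.9 -102.6] [0.41532713 0.12159249 0.25331304] [179.95649729 -24.97191291  11.45905084] [-10.1  -1.7  10.6]
[ 0.25  -0.    -0.016  0.001 -0.006  0.468 -0.    -0.002  0.513  0.001
 -0.002  0.187] 0.0005953119946611185
-52 70 (array([-1.08,  0.03, -2.05]), array([0.03, 0.03, 0.03])) [  -7.2  -12.2  -13.7  133.8    2.2   33.4 -101.4] 1.3570199618448084e-06
-52 120 (array([-3.2 ,  0.03, -6.58]), array([0.03, 0.03, 0.03])) [ -12.   -17.2   -9.8  133.     2.2   45.2 -102. ] 7.63558406295169
36 120 (array([  4.77,   0.04, -10.3 ]), array([0.03, 0.03, 0.03])) [ -7.6 -16.4 -11.8 124.6   0.3  46.6 -98.4] 3.6225028582709616e-06
36 60 (array([ 7.31,  0.03, -4.86]), array([0.03, 0.03, 0.03])) [  -6.5   -7.9  -13.   122.6    2.7   40.3 -100. ] 2.295937158533885e-06
36 49 (array([ 7.78,  0.03, -3.87]), array([0.03, 0.03, 0.03])) [  -6.3   -6.3  -13.2  122.1    3.3   39.3 -100.4] 2.220615147457453e-06
```

Emit:
servo_tool(
  plan=[
    {"xyz": [-1.1,0,-2],"twist": [0,0,0],"jaw": 1},
    {"xyz": [-2,0,-5],"twist": [0,0,0],"jaw": 1},
    {"xyz": [-1,0,-8.5],"twist": [0,0,0],"jaw": 1},
    {"xyz": [2,0,-10.3],"twist": [0,0,0],"jaw": 1},
    {"xyz": [4.8,0,-10.3],"twist": [0,0,0],"jaw": 1},
    {"xyz": [6.5,0,-8.5],"twist": [0,0,0],"jaw": 1},
    {"xyz": [7,0,-6.5],"twist": [0,0,0],"jaw": 1},
    {"xyz": [7.3,0,-5],"twist": [0,0,0],"jaw": 1},
    {"xyz": [7.3,0,-5],"twist": [0,0,0],"jaw": 1},
    {"xyz": [7.3,0,-5],"twist": [0,0,0],"jaw": 1},
  ],
)

```text
time_s: 17.6
tool_pos: [0.461, 0.1308, 0.3295]
tool_rot: [-180.0, -25.2, 11.4]
force: [2.4, 1.6, 1.3]
grip_width: 0.0004
grasp_force: 1.2
```

```bash
python3 st2.py|grep tip;python3 - <<'E'
from ik2 import *
for x,z in ((36,52),(36,48),(36,46)):
    p,R=push(x,z,25);print(x,z,delta(o,p,R))
E
```

```text
tip in mount [38.1  0.4 59.9] F mount [ 2.7  1.1 -1.2] 0.00040051876483286326
[ -10.9   -8.    -8.9  122.6    3.7   40.4 -100.8] [0.46098313 0.13083706 0.32954521] [-179.97569456  -25.19243096   11.4392616 ] [2.4 1.6 1.3]
[ 0.248  0.    -0.015  0.001 -0.006  0.467 -0.001 -0.003  0.513  0.001
 -0.003  0.184] 0.0004783335554547491
36 52 (array([0.21, 0.03, 0.81]), array([-0.03, -0.19,  0.01]))
36 48 (array([0.37, 0.03, 1.17]), array([-0.03, -0.19,  0.01]))
36 46 (array([0.46, 0.03, 1.35]), array([-0.03, -0.19,  0.01]))
```

Emit:
servo_tool(
  plan=[
    {"xyz": [0.5,0,-0.2],"twist": [0,0,0],"jaw": 1},
    {"xyz": [0.6,0,0],"twist": [0,0,0],"jaw": 1},
    {"xyz": [0.7,0,0.4],"twist": [0,0,0],"jaw": 1},
    {"xyz": [0.8,0,0.7],"twist": [0,0,0],"jaw": 1},
    {"xyz": [0.9,0,0.95],"twist": [0,0,0],"jaw": 1},
    {"xyz": [0.9,0,0.95],"twist": [0,0,0],"jaw": 1},
    {"xyz": [0.9,0,0.95],"twist": [0,0,0],"jaw": 1},
  ],
)

```text
time_s: 18.18
tool_pos: [0.4722, 0.1331, 0.3243]
tool_rot: [-180.0, -25.1, 11.5]
force: [0.8, 0.7, 1.7]
grip_width: 0.0001
grasp_force: 1.5
```

```bash
python3 st2.py|grep tip
```

```text
tip in mount [41.2  0.4 47.9] F mount [1.9 0.5 0.3] 7.740487214650003e-05
```

Emit:
servo_tool(
  plan=[
    {"xyz": [0.1,0,0.1],"twist": [0,0,0],"jaw": 1},
    {"xyz": [0.15,0,0.2],"twist": [0,0,0],"jaw": 1},
    {"xyz": [0.15,0,0.2],"twist": [0,0,0],"jaw": 1},
    {"xyz": [0.15,0,0.2],"twist": [0,0,0],"jaw": 1},
  ],
)

```text
time_s: 18.52
tool_pos: [0.4734, 0.1334, 0.324]
tool_rot: [180.0, -25.0, 11.5]
force: [-11.5, -3.0, 14.5]
grip_width: 0.0008
grasp_force: 10.1
```

```bash
python3 st2.py|grep tip
```

```text
tip in mount [41.4  0.3 47. ] F mount [ 3.4 -0.6 18.4] 0.0008040547670976475
```

The upper face reads z = 47.0 and the pad 46.9 under similar force, so the module lies flat and home. Retreating.

Emit:
servo_tool(
  plan=[
    {"xyz": [0,0,-0.6],"twist": [0,0,0],"jaw": 1},
    {"xyz": [0.3,0,-2],"twist": [0,0,0],"jaw": 1},
    {"xyz": [1,0,-5],"twist": [0,0,0],"jaw": 1},
    {"xyz": [2,0,-8],"twist": [0,0,0],"jaw": 1},
    {"xyz": [2.5,0,-10],"twist": [0,0,0],"jaw": 1},
    {"xyz": [2.5,0,-10],"twist": [0,0,0],"jaw": 1},
    {"xyz": [2.5,0,-10],"twist": [0,0,0],"jaw": 1},
  ],
)

```text
time_s: 19.1
tool_pos: [0.4546, 0.1295, 0.4247]
tool_rot: [-180.0, -25.1, 11.4]
force: [-1.0, 0.2, -1.0]
grip_width: 0.0005
grasp_force: 0.0
```

```bash
python3 - <<'E'
from h import *
from cell import env
T0=np.load("top0.npz")["img"].astype(int);S0=np.load("scene0.npz")["img"].astype(int);s5=np.load("scene6.npz")["img"].astype(int)
s=env.read_camera("scene")["img"].astype(int)
f=lambda a,b,x,y,w,h:np.abs(a[y:y+h,x:x+w]-b[y:y+h,x:x+w]).mean().round(1)
print("pot",f(S0,s,280,272,32,36),"horn",f(S0,s,168,212,28,38),"module bottom vs pushed",f(s5,s,235,195,50,35),env.get_obs()["force"].round(1))
print(env.sign_off())
E
```

```text
pot 25.1 horn 5.4 module bottom vs pushed 12.7 [-0.9  0.4 -1.4]
the job is handed in; nothing more can be done
None
```

The job is handed in at about 19 s: the module is hooked between the stops and pushed home, and it measured flat (pad and upper face within 0.1 mm). I did not see the catch directly; 32 N on the pad met a stiff stop, so I take it as snapped. I never commanded the arm to touch the horn or pot, but a last image comparison showed a change at the pot (25 grey levels, horn 5) that I did not look into before handing in, so the pot is unconfirmed.

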